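# Spray-seal a plaster pear and put it up to dry

### The job

Lay the plaster pear (the longest of the three castings lying on the table) in the steel tray and, carrying the tray level by its slanted wooden grip, set it down flat and fully inside the fence of the spray stand and let go. Press the spray can's cap fully down and let it come up again, then carry the tray level, pear still in it, to the drying rack and set it down flat, all the way in between the guides of the lower tier. Leave the other two castings on the table where they lie.

Things in the scene. Friction and masses are not known exactly. Their poses are not given: they have to be found in the camera images.
- pear: loose white plaster casting of a pear, 85 mm long (its y axis), 43 mm wide (x), 39 mm high, flat underneath, 90 to 140 g; origin at the centre of its underside. It lies at one of three spots, the egg and the acorn at the other two, its length within 40 degrees of the world y axis; pinch it across the 43 mm waist
- egg: bystander: white plaster egg, 44 x 52 x 39 mm, origin at the centre of its underside
- acorn: bystander: white plaster acorn, 45 x 61 x 40 mm, origin at the centre of its underside
- tray: loose steel sheet pan, 110 mm (its x) by 130 mm (its y), walls 22 mm high and 3 mm thick, floor 3 mm thick, 0.18 kg; origin at the centre of its underside. Its grip stands on the middle of its -x wall, which faces the robot's left (+x of the tray points to the robot's right, within 15 degrees)
- tray_grip (a point): centre of the tray's wooden grip, 81 mm from the pan's centre along the tray's -x, 59 mm above its underside: a slab 66 mm wide (y), 12 mm thick, 34 mm long up its slope. It leans 35 degrees from vertical, its top outwards (-x), so fingers that point down and 35 degrees towards the pan (+x) pinch its 12 mm. The 3 mm strip that carries it runs down to the pan. Axes as the tray's
- stand_bay (a point): centre of the tray's place on the plywood floor of the fixed spray stand, 8 mm above the table; x points to the can, to the robot's right, y away from the robot. Wooden fences 11 mm high stand round it, inner faces 71.5 mm to either side (y) and 59.5 mm behind (+x) the centre; the -x end is open. The tray belongs there with its axes along these, its grip at the open end
- cap_top (a point): centre of the top of the white cap, 27 mm across, on an aluminium spray can clamped to the stand; when up, 85 mm behind (+x) stand_bay and 167 mm above the table. The can leans 40 degrees from vertical to the stand's -x (left, over the tray); can and wooden cradle fill 70 to 200 mm behind stand_bay, 30 mm to either side. Site z runs along the can, out of the cap's top; y as the stand's
- spray_cap (a joint): travel of the sprung cap down along the can's axis: 0 m up, 0.006 m fully down; about 4 N start it, 7 N bottom it, and it springs back
- rack_bay (a point): centre of the tray's place on the fixed drying rack's lower tier, 28 mm above the table; x points into the rack, to the robot's right. Guides 10 mm high, inner faces 71.5 mm to either side (y), 62.5 mm behind. Upper board from 32 mm before the centre, underside 142 mm above this floor (castings on it to 0.23 m above the table); 10 mm posts at y +-86 mm. Tray axes along these, grip outside

How it is judged:
By the outcome, as a careful person would: the job done as asked, in the order asked, and still so for the second after the job is handed in, with the robot touching nothing.
It also fails if it takes over 72 s, if anything falls off the work surface, if the arm or the gripper's body presses on something with over 40 N, if the wrist force passes 120 N, or if a joint passes its speed limit or range.

### The arm

A 6-joint arm with a two-finger parallel gripper is mounted at the origin on the work surface; the furniture and walls round the work are solid. World frame = base frame: x ahead of the robot, y to its left, z up, the work surface at z = 0. Lengths are in m, angles in rad, forces in N, time in s.
With the tool pointing down it reaches from about 0.275 to 0.875 m from the base axis. Payload 12.5 kg.
Tool frame: the origin (TCP) lies on the centre line of the jaws, within the pads' length; the fingertips stand 14 mm ahead of it and the grasp point (between the pads) lies 5 mm behind it; z points along the fingers, y is the line along which they close (so a half turn about z gives the same grasp; the last joint's range is limited). The gripper opens to 85 mm and grips with 20 to 120 N. Pads are 22 mm wide; open, the fingers measure 114 mm over their backs; the gripper's body (76 mm by 85 mm) begins 54 mm behind the grasp point. The pads swing forward as they close: fully open they stand 13 mm farther back than shut.
Start: joints at [1.028, 0.351, 1.652, -0, 1.139, -0.085], TCP at [0.243, 0.493, 0.245] pointing down, gripper open.
Joint ranges: [-2.75, 2.75], [-0.79, 2.1], [0.01, 2.65], [-1.57, 4.71], [0.07, 3.14], [-2.87, 2.87]. Speed limits (rad/s): [2.22, 2.22, 2.79, 3.14, 3.14, 3.14].

### API

Orientations are given as a unit quaternion [x, y, z, w].
In Python, from bench import bot, imaging gives the robot as it stands.
- The arm moves only by the tool move_arm, never from a script. Its argument "increments" is a list of rows, each an object with "hand": the finger opening in mm, from 0 to 85.4; "travel": the shift along the tool's x, y, z in mm, a list of three; "yaw": the turn about the tool's z in rad. A call has 1 to 10 rows; each row shifts and turns the commanded pose from where the row before left it, along the tool's axes as they then stand; what a row does not reach is not made up. A row lasts 1/10 s, in which the tool goes at most 50 mm and 8.59 degrees, less where a joint would pass 70% of its speed; a pose out of reach is approached as far as the arm can. A call is refused whole if a number of a shift passes 50 or a number of a turn 0.15, either way. A call with a gripper value outside its range is refused whole. The fingers move at their own pace and stop on an object; the grip force is fixed at half the most. Time passes only in rows, so rows that do not move let the fingers close. It gives the time, the measured TCP pose, the force, the opening and the grip force at its end, in the units of the state.
- bot.read_state(): the state, without advancing time (a new reading comes with each control period).
- imaging.snapshot(name): name is "side" or "top" or "wrist"; returns the picture (480x640x3 uint8, red, green, blue); there is no depth.
- imaging.camera_params(name): a dict with "vfov" (degrees; the focal length in pixels is half the picture's height over the tangent of half this angle, whatever the lens; pixels are square), "cx", "cy" (the principal point, pixels), "extrinsics" (4x4, takes a point from camera to world coordinates). Camera axes: x right, y up, looking along -z (the intrinsics and any distortion apply to the point x, -y, -z); pixel columns grow to the right and rows downward; lengths in m; the calibration is good to about 2 mm. A picture is of the moment at which its call begins: read the wrist's pose just before it. camera_params takes no time and is no camera call; for the wrist camera it gives the pose at the moment of the call.
- bot.hand_in(): hands the job in; it is judged then, once.
The state is a dict: "t": time; "joints": joint angles; "qd": joint speeds; "joint_torque": joint torques, N m; "tcp_pos": TCP position; "eef_rot": TCP orientation; "ft_force": force on the tool from outside, world axes, zero at the start; "wrist_torque": the same for the moment, N m; "finger_gap": opening from 0.0 (shut) to 1.0 (fully open); "grasp_force": force on a finger pad.
Only numpy, scipy, OpenCV 4.12 (cv2) and the standard library are available. Lean on these libraries where they do the work, as an engineer would, in place of code of your own. Each camera call takes 0.05 s, during which the arm holds its last target. There are 200 camera calls.

## Working session

There is one attempt and no reset: what is moved stays moved. The work goes in short steps, Python scripts to look and compute and a tool call to move; the robot and the scene stay as the last step left them, time stands still between calls to the robot, and variables do not carry over. Pictures are saved under pics/ and viewed, at most 10 in all, crops included, and the job is handed in when it is done.

Besides the shell and the picture viewer there is one more tool, called after "Request:" by a JSON object that holds its "op" and its "data", one argument or row to a line. move_arm: Moves the arm, as the interface text tells. Its arguments: {"type":"object","properties":{"increments":{"type":"array"}},"required":["increments"]}

```bash
ls; mkdir -p pics
python3 - <<'E'
from bench import bot, imaging
import cv2, numpy as np
np.set_printoptions(precision=4,suppress=True)
for n in ("top","side","wrist"):
    p=imaging.camera_params(n); print(n,p)
    im=imaging.snapshot(n); cv2.imwrite(f"pics/{n}0.png",im[:,:,::-1])
print(bot.read_state())
E
```

```text
pics
top {'vfov': 55.58985485028225, 'cx': 319.53457559543136, 'cy': 243.28662727892825, 'extrinsics': array([[-0.0096,  0.9937, -0.1119,  0.4088],
       [-0.9998, -0.0076,  0.0183,  0.0033],
       [ 0.0173,  0.1121,  0.9936,  1.0655],
       [ 0.    ,  0.    ,  0.    ,  1.    ]])}
side {'vfov': 54.407945007592616, 'cx': 315.9840810763093, 'cy': 234.61053421555957, 'extrinsics': array([[ 0.1598,  0.7355, -0.6584, -0.0719],
       [-0.9871,  0.1139, -0.1122, -0.0963],
       [-0.0075,  0.6679,  0.7442,  0.7495],
       [ 0.    ,  0.    ,  0.    ,  1.    ]])}
wrist {'vfov': 69.912390814201, 'cx': 319.9707304732222, 'cy': 239.67614629221487, 'extrinsics': array([[ 0.4419, -0.8523, -0.2799,  0.1705],
       [ 0.8971,  0.4196,  0.1387,  0.5299],
       [-0.0008, -0.3124,  0.95  ,  0.373 ],
       [ 0.    ,  0.    ,  0.    ,  1.    ]])}
{'t': 0.15, 'joints': array([ 1.0284,  0.3511,  1.6523, -0.    ,  1.1391, -0.0846]), 'qd': array([-0.0001, -0.0008, -0.0021,  0.0011,  0.0009,  0.0005]), 'joint_torque': array([ -0.0002, -50.6255, -29.1498,  -0.0002,   0.0034,   0.    ]), 'tcp_pos': array([0.2429, 0.4932, 0.2449]), 'eef_rot': array([ 0.2269,  0.9739, -0.0004, -0.0001]), 'ft_force': array([-0.4634,  0.8482, -0.5134]), 'wrist_torque': array([ 0.0412, -0.0368, -0.0145]), 'grasp_force': 0.0, 'finger_gap': 0.9982151655110568}
```

View pics/top0.png

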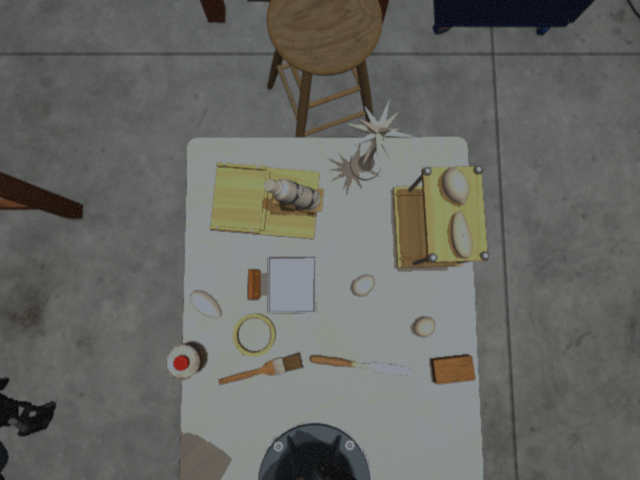

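View pics/side0.png

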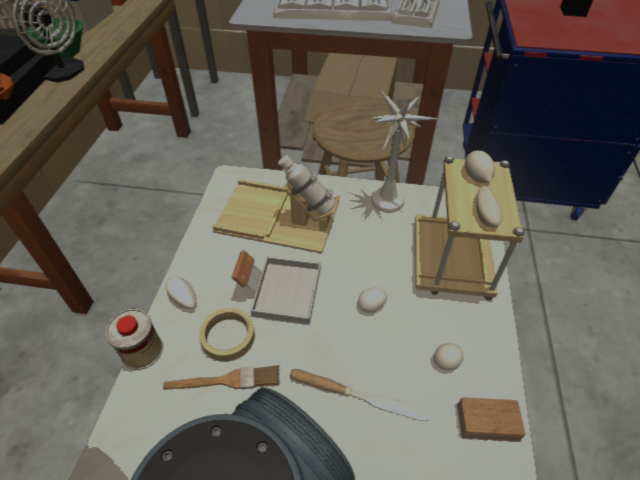

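The top view shows the pear, which is the longest casting, at about (206,304). The egg and acorn are at (363,285) and (424,326). The tray is at (291,285) with its grip at (254,284), the stand at (265,200) and the rack at (440,215). In the side view the grip is at (243,268) and the cap at (285,162).

Run:
```python
import cv2
im=cv2.imread("pics/top0.png")[140:340,180:500]
cv2.imwrite("pics/topc.png",cv2.resize(im,None,fx=2.5,fy=2.5,interpolation=cv2.INTER_CUBIC))
im=cv2.imread("pics/side0.png")[140:340,150:350]
cv2.imwrite("pics/sidec.png",cv2.resize(im,None,fx=3,fy=3,interpolation=cv2.INTER_CUBIC))
```

```text
(no output)
```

View pics/topc.png

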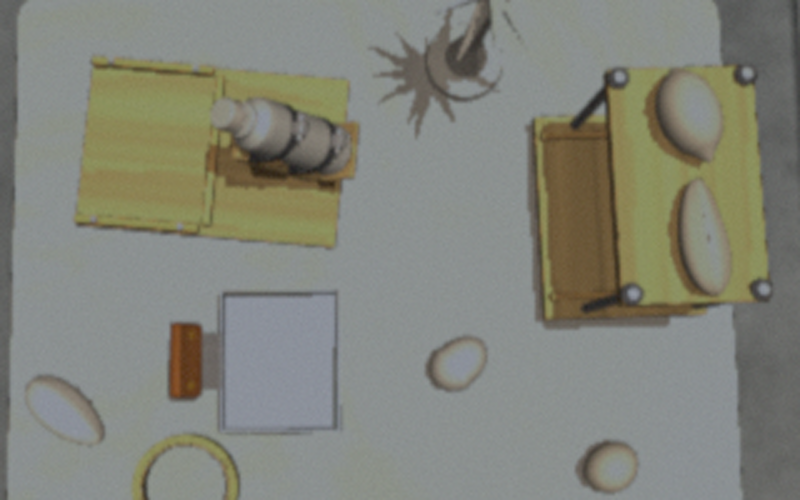

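View pics/sidec.png

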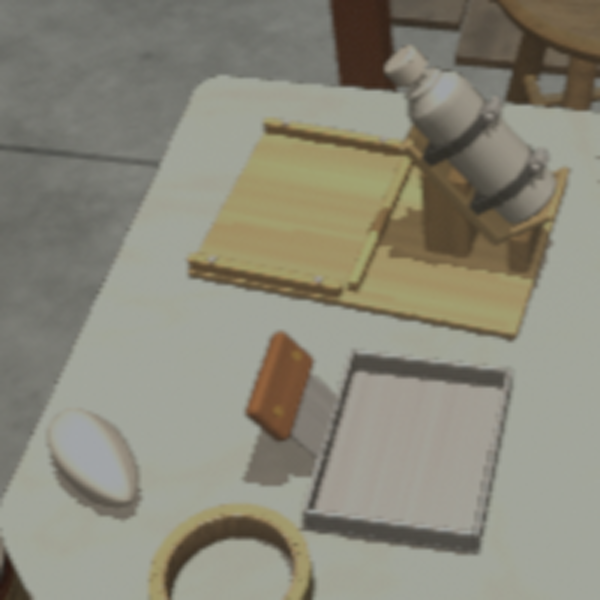

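The enlarged crops show the tray rim corners at top-crop (221,292), (338,292), (338,430) and (219,430). The pear is at (65,410), the stand fences run around (78-220, 60-230), and the rack's post knobs are at (618,77) and (633,293). The cap is at side-crop (405,65).

```bash
cat > h.py <<'E'
from bench import bot, imaging
import numpy as np, cv2
from scipy.spatial.transform import Rotation as R
np.set_printoptions(precision=4,suppress=True)
def ray(p,uv):
    uv=np.atleast_2d(np.asarray(uv,float)); f=240/np.tan(np.radians(p['vfov']/2)); E=p['extrinsics']
    d=np.c_[(uv[:,0]-p['cx'])/f,-(uv[:,1]-p['cy'])/f,-np.ones(len(uv))]@E[:3,:3].T
    return E[:3,3],d
def plane(p,uv,z):
    o,d=ray(p,uv); return o+d*((z-o[2])/d[:,2])[:,None]
def tri(p1,uv1,p2,uv2):
    o1,d1=ray(p1,uv1); o2,d2=ray(p2,uv2); d1,d2=d1[0],d2[0]
    s=np.linalg.lstsq(np.c_[d1,-d2],o2-o1,rcond=None)[0]
    a,b=o1+s[0]*d1,o2+s[1]*d2; return (a+b)/2,np.linalg.norm(a-b)
def tc(uv): return np.asarray(uv,float)/2.5+[180-.3,140-.3]
def sc(uv): return np.asarray(uv,float)/3+[150-.33,140-.33]
E
python3 - <<'E'
from h import *
T=imaging.camera_params("top");S=imaging.camera_params("side")
def show(n,q): print(n,q[:,:2].tolist() if 0 else q)
A=plane(T,tc([(221,292),(338,292),(338,430),(219,430)]),.022)
B=plane(S,sc([(357,353),(512,372),(478,550),(304,525)]),.022)
for n,q in(("tray top",A),("tray side",B)):
    print(n,q.mean(0),np.linalg.norm(np.roll(q,-1,0)-q,axis=1)); d=(q[1]+q[2]-q[0]-q[3]); print('x ang deg',np.degrees(np.arctan2(d[1],d[0])))
print("grip",tri(T,tc((186,361)),S,sc((280,385))))
print("cap",tri(T,tc((226,113)),S,sc((404,63))))
# stand base outer corners (board top z=.008)
print("stand top",plane(T,tc([(93,60),(349,80),(335,247),(77,224)]),.008))
print("stand side",plane(S,sc([(190,268),(518,335)]),.008))
print("fence side inner: near",plane(S,sc([(195,257),(342,285)]),.019),"rear",plane(S,sc([(412,160),(356,284)]),.019),'far',plane(S,sc([(267,128),(410,150)]),.008))
print("fence top: near",plane(T,tc([(80,219),(205,230)]),.019),"rear",plane(T,tc([(220,72),(207,228)]),.019))
im=cv2.imread("pics/top0.png"); hsv=cv2.cvtColor(im,cv2.COLOR_BGR2HSV)
print(im[304,206],im[295,230],im[304,180:225,1])
E
```

```text
tray top [0.4336 0.0494 0.022 ] [0.1074 0.1256 0.1078 0.1254]
x ang deg -90.5274136128919
tray side [0.4285 0.0451 0.022 ] [0.105  0.1367 0.1071 0.1359]
x ang deg -90.2162744266273
grip (array([0.4331, 0.1287, 0.0619]), np.float64(0.0008275007404477963))
cap (array([0.6299, 0.0851, 0.1635]), np.float64(0.0006672294254591278))
stand top [[ 0.72    0.2259  0.008 ]
 [ 0.6994 -0.0172  0.008 ]
 [ 0.5393 -0.0026  0.008 ]
 [ 0.5628  0.2383  0.008 ]]
stand side [[ 0.5661  0.2381  0.008 ]
 [ 0.5403 -0.0049  0.008 ]]
fence side inner: near [[0.5675 0.2329 0.019 ]
 [0.5574 0.1226 0.019 ]] rear [[0.6904 0.0997 0.019 ]
 [0.5598 0.1131 0.019 ]] far [[0.7208 0.2237 0.008 ]
 [0.7128 0.1065 0.008 ]]
fence top: near [[0.5658 0.2332 0.019 ]
 [0.5547 0.1177 0.019 ]] rear [[0.7047 0.1043 0.019 ]
 [0.5566 0.1159 0.019 ]]
[154 143 137] [145 145 140] [ 95  97  97 106 137 145 148 146 147 145 144 140 133 137 144 143 143 144
 146 142 146 145 143 146 145 144 143 145 142 143 145 142 136 131 123 119
 113 101 112 137 142 145 145 144 142]
```

Measurements agree: the tray centre is about (0.432, 0.048), the grip about (0.433, 0.129, 0.062) and the cap about (0.630, 0.085, 0.164), with the stand turned about 5.5°. Next I move over the pear for a wrist view.

```bash
cat >> h.py <<'E'
def go(xyz,xang,step=40,turn=.14):
    """print total tool-frame shift (mm) and yaw to reach xyz with tool x at world angle xang (deg); and per-row combined plan"""
    s=bot.read_state(); Q=R.from_quat(s['eef_rot']).as_matrix()
    a=np.degrees(np.arctan2(Q[1,0],Q[0,0])); d=(np.asarray(xyz)-s['tcp_pos'])*1e3
    yaw=-np.radians((xang-a+180)%360-180)
    print('t',s['t'],'pos',s['tcp_pos'],'xang %.2f'%a,'tilt',Q[:,2],'F',s['ft_force'],'gap %.1f'%(s['finger_gap']*85.4),'grasp',s['grasp_force'])
    print('no-turn shift',(Q.T@d).round(1),'yaw %.3f'%yaw)
    Rf=R.from_euler('z',xang,degrees=True).as_matrix()@np.diag([1,-1,-1]); print('after-turn shift',(Rf.T@d).round(1), 'q',s['joints'])
E
python3 - <<'E'
from h import *
T=imaging.camera_params("top")
print(plane(T,tc([(27,378),(103,442),(65,410)]),.015))
go((.39,.24,.245),50)
E
```

```text
[[0.42   0.2798 0.015 ]
 [0.3614 0.2098 0.015 ]
 [0.3906 0.2447 0.015 ]]
t 0.15 pos [0.2429 0.4932 0.2449] xang 153.77 tilt [-0.0005 -0.0008 -1.    ] F [-0.4634  0.8482 -0.5134] gap 85.2 grasp 0.0
no-turn shift [-243.8 -162.1    0. ] yaw 1.811
after-turn shift [-99.4 275.4  -0.1] q [ 1.0284  0.3511  1.6523 -0.      1.1391 -0.0846]
```

Request:
{"op": "move_arm", "data": {
  "increments": [
    {"hand": 85,"travel": [-20,-13,0],"yaw": 0},
    {"hand": 85,"travel": [-35,-23,0],"yaw": 0},
    {"hand": 85,"travel": [-40,-26,0],"yaw": 0},
    {"hand": 85,"travel": [-40,-26,0],"yaw": 0},
    {"hand": 85,"travel": [-40,-27,0],"yaw": 0},
    {"hand": 85,"travel": [-40,-27,0],"yaw": 0},
    {"hand": 85,"travel": [-29,-20,0],"yaw": 0.05},
    {"hand": 85,"travel": [0,0,0],"yaw": 0.14},
    {"hand": 85,"travel": [0,0,0],"yaw": 0.14},
    {"hand": 85,"travel": [0,0,0],"yaw": 0.14}
  ]
}}

```text
t: 1.15
tcp_pos: [0.3904, 0.2398, 0.2452]
eef_rot: [0.45, 0.893, -0.0, -0.0]
ft_force: [0.3, -0.4, -1.1]
finger_gap: 0.993
grasp_force: 0.0
```

Request:
{"op": "move_arm", "data": {
  "increments": [
    {"hand": 85,"travel": [0,0,0],"yaw": 0.14},
    {"hand": 85,"travel": [0,0,0],"yaw": 0.14},
    {"hand": 85,"travel": [0,0,0],"yaw": 0.14},
    {"hand": 85,"travel": [0,0,0],"yaw": 0.14},
    {"hand": 85,"travel": [0,0,0],"yaw": 0.14},
    {"hand": 85,"travel": [0,0,0],"yaw": 0.14},
    {"hand": 85,"travel": [0,0,0],"yaw": 0.14},
    {"hand": 85,"travel": [0,0,0],"yaw": 0.14},
    {"hand": 85,"travel": [0,0,0],"yaw": 0.14},
    {"hand": 85,"travel": [0,0,0],"yaw": 0.08}
  ]
}}

```text
t: 2.15
tcp_pos: [0.3902, 0.2402, 0.2451]
eef_rot: [0.907, 0.421, -0.0, -0.0]
ft_force: [0.2, 0.6, 0.2]
finger_gap: 0.999
grasp_force: 0.0
```

Run:
```python
from h import *
go((.39,.244,.245),50)
p=imaging.camera_params("wrist"); im=imaging.snapshot("wrist"); print(p)
cv2.imwrite("pics/w1.png",im[:,:,::-1])
```

```text
t 2.15 pos [0.3902 0.2402 0.2451] xang 49.76 tilt [-0.0003 -0.0001 -1.    ] F [0.2408 0.5641 0.1709] gap 85.3 grasp 0.0
no-turn shift [ 2.8 -2.6  0.1] yaw -0.004
after-turn shift [ 2.8 -2.6  0.1] q [0.4501 0.1831 1.8774 0.     1.0815 1.1524]
{'vfov': 69.912390814201, 'cx': 319.9707304732222, 'cy': 239.67614629221487, 'extrinsics': array([[ 0.7634,  0.6131,  0.2035,  0.442 ],
       [-0.646 ,  0.7251,  0.2387,  0.3027],
       [-0.0012, -0.3137,  0.9495,  0.3733],
       [ 0.    ,  0.    ,  0.    ,  1.    ]])}
```

View pics/w1.png

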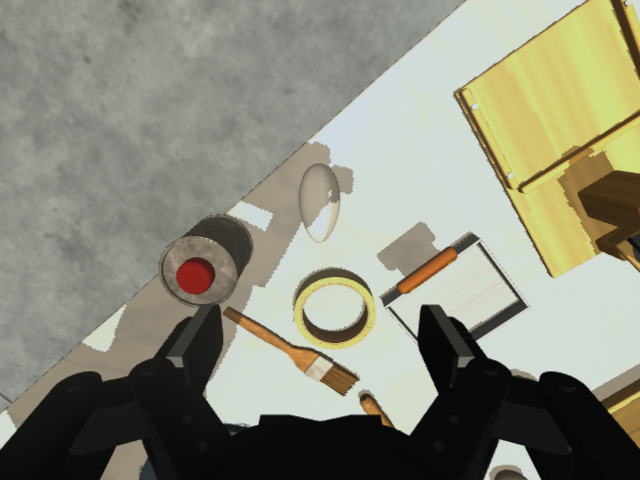

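The wrist view shows the pear's outline from (318,163) to (322,242), about 40 px wide and centred near (320,203). The tray and grip are at right, with the grip at (428,270).

Run:
```python
from h import *
p=imaging.camera_params("wrist"); im=cv2.imread("pics/w1.png")
q=plane(p,[(317.5,163),(322,242),(299.5,193),(341,203),(320,203)],.016); print(q)
d=q[0]-q[1]; print(np.linalg.norm(d),np.degrees(np.arctan2(d[1],d[0])), np.linalg.norm(q[2]-q[3]))
# automatic contour: distinguish pear by hue/edges
g=cv2.GaussianBlur(im[150:255,285:360],(3,3),0); hsv=cv2.cvtColor(g,cv2.COLOR_BGR2HSV)
for r in (20,30,40,53,65,75,85): print(150+r,hsv[r,5:70:3,1],hsv[r,5:70:3,2])
c=(q[0]+q[1])/2; go((c[0],c[1],.1),np.degrees(np.arctan2(d[1],d[0])))
```

```text
[[0.4168 0.2773 0.016 ]
 [0.3652 0.2094 0.016 ]
 [0.3824 0.2661 0.016 ]
 [0.4088 0.2296 0.016 ]
 [0.3918 0.244  0.016 ]]
0.08524882354974414 52.7834887488997 0.04501731124865598
170 [44 44 42 42 45 44 47 46 45 45 45 42 43 41 41 41 41 41 40 40 34 10] [161 162 162 163 164 150 125 149 153 154 154 144 125 117 143 162 161 161
 160 160 163 210]
180 [44 43 42 42 46 47 45 46 45 45 44 45 42 43 43 44 42 42 42 40 40 17] [157 160 162 163 128 153 166 171 171 171 173 169 156 137 125 117 151 159
 159 158 158 182]
190 [43 43 41 45 48 47 46 44 44 45 44 45 43 36 41 43 40 41 42 42 42 10] [161 160 156 131 150 167 172 174 175 176 178 176 165 161 138 125 115 156
 158 158 157 208]
203 [43 43 42 46 47 47 45 45 47 45 45 44 41 17 35 43 40 11 12 12 12 10] [160 160 158 127 152 167 170 175 175 176 176 174 166 205 191 184 179 214
 219 219 219 219]
215 [41 41 42 41 47 47 46 46 45 38 17 18 15 21 42 42 24 20 19 15 12 12] [156 155 153 148 135 159 167 171 170 174 222 225 222 216 206 195 192 219
 219 219 219 219]
225 [40 41 41 26 12 37 44  5 15 17 18 16 13 38 44 23 22 21 21 19 16 14] [152 151 151 164 214 139 158 198 222 224 225 223 218 206 193 199 219 219
 219 219 219 219]
235 [42 30 11 12 11 12 15 30 16 13 12 19 43 19 12 10 12 14 15 16 17 20] [153 162 214 218 218 218 207 205 218 218 219 218 195 191 219 219 219 219
 219 219 219 219]
t 2.2 pos [0.3902 0.2401 0.2452] xang 49.58 tilt [-0.0003 -0.0001 -1.    ] F [-0.534   0.0876  0.5146] gap 84.9 grasp 0.0
no-turn shift [  3.   -1.5 145.2] yaw -0.056
after-turn shift [  3.1  -1.3 145.2] q [ 0.45    0.183   1.8774 -0.      1.0815  1.1554]
```

Request:
{"op": "move_arm", "data": {
  "increments": [
    {"hand": 62,"travel": [4,-1,20],"yaw": -0.056},
    {"hand": 62,"travel": [0,0,40],"yaw": 0},
    {"hand": 62,"travel": [0,0,40],"yaw": 0},
    {"hand": 62,"travel": [0,0,40],"yaw": 0},
    {"hand": 62,"travel": [0,0,25],"yaw": 0},
    {"hand": 62,"travel": [0,0,20],"yaw": 0},
    {"hand": 62,"travel": [0,0,15],"yaw": 0},
    {"hand": 62,"travel": [0,0,10],"yaw": 0},
    {"hand": 62,"travel": [0,0,8],"yaw": 0},
    {"hand": 62,"travel": [0,0,4],"yaw": 0}
  ]
}}

```text
t: 3.2
tcp_pos: [0.3921, 0.2439, 0.0229]
eef_rot: [0.894, 0.449, -0.0, -0.0]
ft_force: [-0.6, -0.6, 0.7]
finger_gap: 0.725
grasp_force: 0.0
```

Request:
{"op": "move_arm", "data": {
  "increments": [
    {"hand": 60,"travel": [0,0,0],"yaw": 0},
    {"hand": 55,"travel": [0,0,0],"yaw": 0},
    {"hand": 51,"travel": [0,0,0],"yaw": 0}
  ]
}}

```text
t: 3.5
tcp_pos: [0.3924, 0.244, 0.0238]
eef_rot: [0.894, 0.448, 0.0, 0.0]
ft_force: [-0.0, -0.5, 0.7]
finger_gap: 0.6
grasp_force: 0.0
```

Request:
{"op": "move_arm", "data": {
  "increments": [
    {"hand": 48,"travel": [0,0,0],"yaw": 0},
    {"hand": 44,"travel": [0,0,0],"yaw": 0},
    {"hand": 40,"travel": [0,0,0],"yaw": 0},
    {"hand": 34,"travel": [0,0,0],"yaw": 0},
    {"hand": 30,"travel": [0,0,0],"yaw": 0},
    {"hand": 30,"travel": [0,0,0],"yaw": 0}
  ]
}}

```text
t: 4.1
tcp_pos: [0.3921, 0.2441, 0.0239]
eef_rot: [0.894, 0.448, 0.0, -0.0]
ft_force: [-3.4, -0.4, 11.4]
finger_gap: 0.471
grasp_force: 59.1
```

Request:
{"op": "move_arm", "data": {
  "increments": [
    {"hand": 30,"travel": [0,0,-1],"yaw": 0},
    {"hand": 30,"travel": [0,0,-2],"yaw": 0},
    {"hand": 30,"travel": [0,0,-3],"yaw": 0},
    {"hand": 30,"travel": [0,0,-4],"yaw": 0},
    {"hand": 30,"travel": [0,0,0],"yaw": 0}
  ]
}}

```text
t: 4.6
tcp_pos: [0.3924, 0.244, 0.0338]
eef_rot: [0.894, 0.448, 0.0, 0.0]
ft_force: [-0.2, -0.5, -0.9]
finger_gap: 0.469
grasp_force: 60.5
```

Request:
{"op": "move_arm", "data": {
  "increments": [
    {"hand": 30,"travel": [0,0,-15],"yaw": 0},
    {"hand": 30,"travel": [0,0,-25],"yaw": 0},
    {"hand": 30,"travel": [0,0,-30],"yaw": 0},
    {"hand": 30,"travel": [0,0,-30],"yaw": 0},
    {"hand": 30,"travel": [0,0,-30],"yaw": 0},
    {"hand": 30,"travel": [0,0,-20],"yaw": 0},
    {"hand": 30,"travel": [0,0,0],"yaw": 0}
  ]
}}

```text
t: 5.3
tcp_pos: [0.3932, 0.2444, 0.1856]
eef_rot: [0.894, 0.448, 0.002, 0.0]
ft_force: [0.1, 0.4, -1.4]
finger_gap: 0.466
grasp_force: 60.8
```

Run:
```python
from h import *
go((.433,.049,.18),89.6)
im=imaging.snapshot("wrist")[:,:,::-1]; im2=imaging.snapshot("side")[:,:,::-1]
a=cv2.resize(im[130:430,200:600],None,fx=1,fy=1); b=im2[130:430,100:500]
cv2.imwrite("pics/w2.png",im);cv2.imwrite("pics/s2.png",im2); cv2.imwrite("pics/ws2.png",np.hstack([a,b]))
print(imaging.camera_params("wrist")['extrinsics'])
```

```text
t 5.3 pos [0.3932 0.2444 0.1856] xang 53.28 tilt [ 0.0042  0.0021 -1.    ] F [ 0.0641  0.3599 -1.3697] gap 39.8 grasp 60.785649474710226
no-turn shift [-132.8  148.8    5.4] yaw -0.634
after-turn shift [-195.2   41.2    5.6] q [0.4556 0.271  1.9325 0.     0.9334 1.0966]
[[ 0.8015  0.5676  0.1881  0.4398]
 [-0.5979  0.7614  0.2505  0.3094]
 [-0.001  -0.3133  0.9497  0.3111]
 [ 0.      0.      0.      1.    ]]
```

View pics/ws2.png

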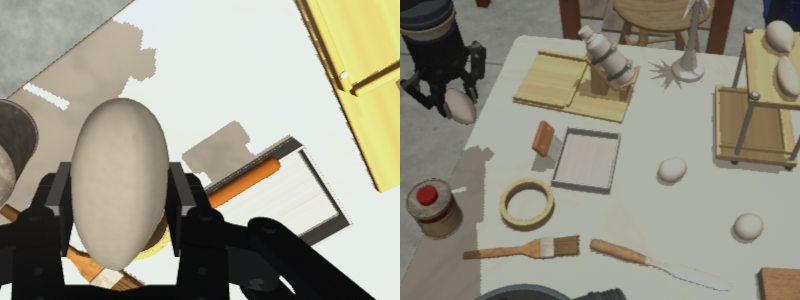

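The wrist crop shows the pear held squarely in the jaws with its fat end towards the camera. The side crop shows it hanging clear, with the tray and grip in place.

Request:
{"op": "move_arm", "data": {
  "increments": [
    {"hand": 30,"travel": [-10,11,0],"yaw": 0},
    {"hand": 30,"travel": [-20,22,0],"yaw": 0},
    {"hand": 30,"travel": [-25,28,0],"yaw": 0},
    {"hand": 30,"travel": [-25,28,0],"yaw": 0},
    {"hand": 30,"travel": [-25,28,0],"yaw": 0},
    {"hand": 30,"travel": [-18,20,0],"yaw": 0},
    {"hand": 30,"travel": [-10,12,0],"yaw": -0.1},
    {"hand": 30,"travel": [0,0,0],"yaw": -0.14},
    {"hand": 30,"travel": [0,0,0],"yaw": -0.14},
    {"hand": 30,"travel": [0,0,0],"yaw": -0.14}
  ]
}}

```text
t: 6.4
tcp_pos: [0.4313, 0.048, 0.1818]
eef_rot: [0.747, 0.665, -0.001, -0.001]
ft_force: [0.1, 0.1, -1.1]
finger_gap: 0.47
grasp_force: 60.8
```

Request:
{"op": "move_arm", "data": {
  "increments": [
    {"hand": 30,"travel": [0,0,0],"yaw": -0.1},
    {"hand": 30,"travel": [0,0,0],"yaw": 0},
    {"hand": 30,"travel": [0,0,0],"yaw": 0}
  ]
}}

```text
t: 6.7
tcp_pos: [0.4316, 0.0482, 0.1824]
eef_rot: [0.716, 0.699, -0.001, -0.001]
ft_force: [0.7, 0.5, 0.6]
finger_gap: 0.47
grasp_force: 60.8
```

Run:
```python
from h import *
go((.433,.049,.06),89.6)
p=imaging.camera_params("wrist"); im=imaging.snapshot("wrist")[:,:,::-1]
cv2.imwrite("pics/w3.png",im); np.save("p3.npy",p['extrinsics'])
```

```text
t 6.7 pos [0.4316 0.0482 0.1824] xang 88.62 tilt [-0.0016  0.     -1.    ] F [0.688  0.4595 0.5524] gap 40.2 grasp 60.78222669661045
no-turn shift [  0.8   1.6 122.4] yaw -0.017
after-turn shift [  0.8   1.4 122.4] q [0.004  0.2292 1.9997 0.     0.9144 0.028 ]
```

View pics/w3.png

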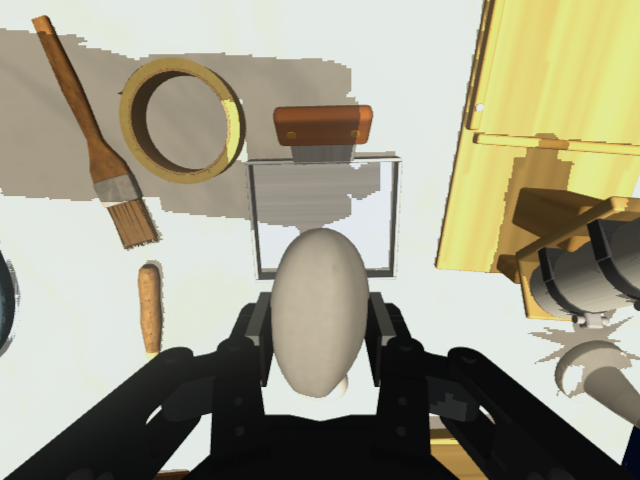

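The wrist view shows the tray rim corners at about (247,159), (402,157), (397,278) and (256,279). The grip spans columns 274-372 and rows 107-145. The pear is still in the jaws.

Run:
```python
from h import *
p=imaging.camera_params("wrist"); p['extrinsics']=np.load("p3.npy")
im=cv2.imread("pics/w3.png").astype(int)
q=plane(p,[(247,159),(402,157),(397,278),(256,279)],.022); print(q,q.mean(0),np.linalg.norm(np.roll(q,-1,0)-q,axis=1))
d=q[1]-q[0]; print('y ang',np.degrees(np.arctan2(d[1],d[0])))
hsv=cv2.cvtColor(im.astype(np.uint8),cv2.COLOR_BGR2HSV)
m=cv2.inRange(hsv,(0,130,60),(14,255,255)); m[:90]=0;m[160:]=0;m[:,:260]=0;m[:,390:]=0
c=max(cv2.findContours(m,0,2)[0],key=cv2.contourArea); r=cv2.minAreaRect(c); print(r,cv2.boundingRect(c))
b=cv2.boundingRect(c); ends=np.array([(b[0],126),(b[0]+b[2],126)]); g=plane(p,ends,.065); print(g,g.mean(0),np.linalg.norm(g[0]-g[1]))
```

```text
[[ 0.3722  0.1059  0.022 ]
 [ 0.4994  0.1045  0.022 ]
 [ 0.5003 -0.0039  0.022 ]
 [ 0.3707 -0.002   0.022 ]] [0.4356 0.0511 0.022 ] [0.1272 0.1084 0.1296 0.1079]
y ang -0.6405147914359693
((322.702392578125, 125.31956481933594), (38.07111358642578, 97.17739868164062), 88.87670135498047) (274, 106, 98, 40)
[[0.4016 0.1309 0.065 ]
 [0.4681 0.1293 0.065 ]] [0.4349 0.1301 0.065 ] 0.06654982057517887
```

Request:
{"op": "move_arm", "data": {
  "increments": [
    {"hand": 30,"travel": [2,3,10],"yaw": -0.01},
    {"hand": 30,"travel": [0,0,25],"yaw": 0},
    {"hand": 30,"travel": [0,0,30],"yaw": 0},
    {"hand": 30,"travel": [0,0,30],"yaw": 0},
    {"hand": 30,"travel": [0,0,25],"yaw": 0},
    {"hand": 30,"travel": [0,0,15],"yaw": 0},
    {"hand": 30,"travel": [0,0,10],"yaw": 0},
    {"hand": 30,"travel": [0,0,5],"yaw": 0},
    {"hand": 30,"travel": [0,0,2],"yaw": 0},
    {"hand": 30,"travel": [0,0,1],"yaw": 0}
  ]
}}

```text
t: 7.75
tcp_pos: [0.4354, 0.0502, 0.0306]
eef_rot: [0.711, 0.703, 0.0, 0.0]
ft_force: [-0.0, -0.3, -0.3]
finger_gap: 0.466
grasp_force: 60.8
```

Request:
{"op": "move_arm", "data": {
  "increments": [
    {"hand": 30,"travel": [0,0,0.5],"yaw": 0},
    {"hand": 30,"travel": [0,0,0],"yaw": 0}
  ]
}}

```text
t: 7.95
tcp_pos: [0.4353, 0.0502, 0.0302]
eef_rot: [0.711, 0.703, 0.0, 0.0]
ft_force: [-0.6, -0.6, -1.3]
finger_gap: 0.471
grasp_force: 60.8
```

Request:
{"op": "move_arm", "data": {
  "increments": [
    {"hand": 30,"travel": [0,0,1],"yaw": 0},
    {"hand": 30,"travel": [0,0,1],"yaw": 0},
    {"hand": 30,"travel": [0,0,0],"yaw": 0}
  ]
}}

```text
t: 8.25
tcp_pos: [0.435, 0.0501, 0.0278]
eef_rot: [0.711, 0.703, -0.0, -0.0]
ft_force: [0.4, 0.1, -1.3]
finger_gap: 0.472
grasp_force: 60.8
```

Request:
{"op": "move_arm", "data": {
  "increments": [
    {"hand": 30,"travel": [0,0,0.5],"yaw": 0},
    {"hand": 30,"travel": [0,0,0],"yaw": 0}
  ]
}}

```text
t: 8.45
tcp_pos: [0.435, 0.0501, 0.0273]
eef_rot: [0.711, 0.703, -0.0, -0.0]
ft_force: [-0.6, -0.1, -2.0]
finger_gap: 0.467
grasp_force: 60.8
```

Request:
{"op": "move_arm", "data": {
  "increments": [
    {"hand": 30,"travel": [0,0,0.5],"yaw": 0},
    {"hand": 30,"travel": [0,0,0.5],"yaw": 0},
    {"hand": 30,"travel": [0,0,0],"yaw": 0}
  ]
}}

```text
t: 8.75
tcp_pos: [0.4351, 0.0501, 0.0269]
eef_rot: [0.711, 0.703, -0.0, 0.0]
ft_force: [-4.4, 0.0, 15.0]
finger_gap: 0.468
grasp_force: 62.7
```

Request:
{"op": "move_arm", "data": {
  "increments": [
    {"hand": 30,"travel": [0,0,0.5],"yaw": 0},
    {"hand": 30,"travel": [0,0,0.5],"yaw": 0},
    {"hand": 30,"travel": [0,0,0],"yaw": 0}
  ]
}}

```text
t: 9.05
tcp_pos: [0.4351, 0.0501, 0.0268]
eef_rot: [0.711, 0.703, 0.0, 0.0]
ft_force: [-9.7, -1.5, 34.3]
finger_gap: 0.472
grasp_force: 65.3
```

Request:
{"op": "move_arm", "data": {
  "increments": [
    {"hand": 30,"travel": [0,0,-1.2],"yaw": 0},
    {"hand": 46,"travel": [0,0,0],"yaw": 0},
    {"hand": 52,"travel": [0,0,0],"yaw": 0},
    {"hand": 58,"travel": [0,0,0],"yaw": 0},
    {"hand": 58,"travel": [0,0,-10],"yaw": 0},
    {"hand": 58,"travel": [0,0,-30],"yaw": 0},
    {"hand": 58,"travel": [0,0,-40],"yaw": 0},
    {"hand": 85,"travel": [0,0,-40],"yaw": 0},
    {"hand": 85,"travel": [0,0,-20],"yaw": 0},
    {"hand": 85,"travel": [0,0,0],"yaw": 0}
  ]
}}

```text
t: 10.05
tcp_pos: [0.4363, 0.0502, 0.1696]
eef_rot: [0.711, 0.703, 0.002, 0.002]
ft_force: [0.4, -0.2, -0.6]
finger_gap: 0.995
grasp_force: 0.0
```

Run:
```python
from h import *
go((.4345,.131,.057),89.2)
p=imaging.camera_params("wrist"); im=imaging.snapshot("wrist")[:,:,::-1]
cv2.imwrite("pics/w4.png",im); np.save("p4.npy",p['extrinsics'])
p=dict(p)
hsv=cv2.cvtColor(np.ascontiguousarray(im),cv2.COLOR_BGR2HSV)
m=cv2.inRange(hsv,(0,130,60),(14,255,255)); m[180:]=0;m[:,:260]=0;m[:,390:]=0
c=max(cv2.findContours(m,0,2)[0],key=cv2.contourArea); print(cv2.minAreaRect(c)); b=cv2.boundingRect(c); print(b)
g=plane(p,[(b[0],b[1]+b[3]/2),(b[0]+b[2],b[1]+b[3]/2)],.065); print(g)
top=imaging.snapshot("top")[:,:,::-1]; cv2.imwrite("pics/t4.png",top)
cv2.imwrite("pics/w4c.png",cv2.resize(im[80:340,180:470],None,fx=2,fy=2))
```

```text
t 10.05 pos [0.4363 0.0502 0.1696] xang 89.38 tilt [ 0.0056  0.     -1.    ] F [ 0.4152 -0.2275 -0.5862] gap 85.0 grasp 0.0
no-turn shift [ 80.8  -3.3 112.5] yaw 0.003
after-turn shift [ 80.8  -3.  112.6] q [ 0.0085  0.2557  2.0039 -0.      0.8764  0.0194]
((315.5, 128.5), (39.0, 103.0), 90.0)
(264, 109, 104, 40)
[[0.4012 0.1307 0.065 ]
 [0.4683 0.13   0.065 ]]
```

View pics/w4c.png

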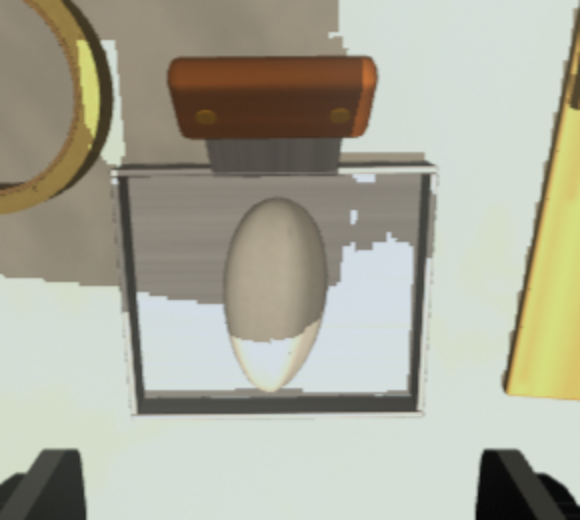

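The crop shows the pear lying inside the tray, centred lengthwise along tray x, with clear margins to all the walls. The grip is undisturbed.

Request:
{"op": "move_arm", "data": {
  "increments": [
    {"hand": 85,"travel": [15,0,0],"yaw": 0},
    {"hand": 85,"travel": [30,-1,0],"yaw": 0},
    {"hand": 85,"travel": [25,0,0],"yaw": 0},
    {"hand": 85,"travel": [10,0,0],"yaw": 0},
    {"hand": 85,"travel": [0,0,20],"yaw": 0},
    {"hand": 85,"travel": [0,0,20],"yaw": 0},
    {"hand": 85,"travel": [0,0,10],"yaw": 0},
    {"hand": 85,"travel": [0,0,0],"yaw": 0}
  ]
}}

```text
t: 10.95
tcp_pos: [0.434, 0.1297, 0.1151]
eef_rot: [0.711, 0.703, -0.001, -0.001]
ft_force: [-0.7, 0.3, -0.1]
finger_gap: 0.994
grasp_force: 0.0
```

Run:
```python
from h import *
go((.4347,.1305,.0475),89.2)
```

```text
t 10.95 pos [0.434  0.1297 0.1151] xang 89.36 tilt [-0.0034 -0.0007 -1.    ] F [-0.7216  0.2874 -0.0701] gap 84.9 grasp 0.0
no-turn shift [ 0.9  0.9 67.6] yaw 0.003
after-turn shift [ 0.8  0.7 67.6] q [ 0.1875  0.3778  2.0049 -0.0001  0.7623  0.1988]
```

Request:
{"op": "move_arm", "data": {
  "increments": [
    {"hand": 85,"travel": [1,1,15],"yaw": 0.003},
    {"hand": 85,"travel": [0,0,20],"yaw": 0},
    {"hand": 85,"travel": [0,0,18],"yaw": 0},
    {"hand": 85,"travel": [0,0,10],"yaw": 0},
    {"hand": 85,"travel": [0,0,4.5],"yaw": 0},
    {"hand": 80,"travel": [0,0,0],"yaw": 0},
    {"hand": 75,"travel": [0,0,0],"yaw": 0},
    {"hand": 71,"travel": [0,0,0],"yaw": 0}
  ]
}}

```text
t: 11.75
tcp_pos: [0.4363, 0.1312, 0.0496]
eef_rot: [0.712, 0.702, 0.0, 0.0]
ft_force: [0.4, 0.1, 0.0]
finger_gap: 0.834
grasp_force: 0.0
```

Request:
{"op": "move_arm", "data": {
  "increments": [
    {"hand": 69,"travel": [0,0,0],"yaw": 0},
    {"hand": 67,"travel": [0,0,0],"yaw": 0},
    {"hand": 65,"travel": [0,0,0],"yaw": 0},
    {"hand": 62,"travel": [0,0,0],"yaw": 0},
    {"hand": 58,"travel": [0,0,0],"yaw": 0},
    {"hand": 55,"travel": [0,0,0],"yaw": 0}
  ]
}}

```text
t: 12.35
tcp_pos: [0.436, 0.1313, 0.0495]
eef_rot: [0.712, 0.702, 0.0, 0.0]
ft_force: [-2.5, -0.3, 10.5]
finger_gap: 0.756
grasp_force: 64.1
```

Request:
{"op": "move_arm", "data": {
  "increments": [
    {"hand": 50,"travel": [0,0,-1],"yaw": 0},
    {"hand": 50,"travel": [0,0,-2],"yaw": 0},
    {"hand": 50,"travel": [0,0,-3],"yaw": 0},
    {"hand": 50,"travel": [0,0,-4],"yaw": 0},
    {"hand": 50,"travel": [0,0,-5],"yaw": 0},
    {"hand": 50,"travel": [0,0,-5],"yaw": 0},
    {"hand": 50,"travel": [0,0,0],"yaw": 0},
    {"hand": 50,"travel": [0,0,0],"yaw": 0}
  ]
}}

```text
t: 13.15
tcp_pos: [0.436, 0.1312, 0.0691]
eef_rot: [0.712, 0.702, 0.0, 0.0]
ft_force: [-0.9, -0.3, -3.1]
finger_gap: 0.761
grasp_force: 66.8
```

Run:
```python
from h import *
s=bot.read_state(); print(s['wrist_torque'],s['ft_force'],s['tcp_pos'])
im=imaging.snapshot("wrist")[:,:,::-1]; p=imaging.camera_params("wrist"); np.save("p5.npy",p['extrinsics'])
im2=imaging.snapshot("side")[:,:,::-1]
cv2.imwrite("pics/w5.png",im);cv2.imwrite("pics/s5.png",im2)
cv2.imwrite("pics/ws5.png",np.hstack([im[100:480,120:520],cv2.resize(im2[230:420,180:380],None,fx=2,fy=2)]))
s=[bot.read_state() for _ in range(1)]; print(s[0]['ft_force'],s[0]['wrist_torque'])
```

```text
[0.2049 0.0461 0.0231] [-0.8682 -0.2678 -3.0726] [0.436  0.1312 0.0691]
[-0.3837 -0.4344 -2.6171] [0.1921 0.0361 0.0064]
```

View pics/ws5.png

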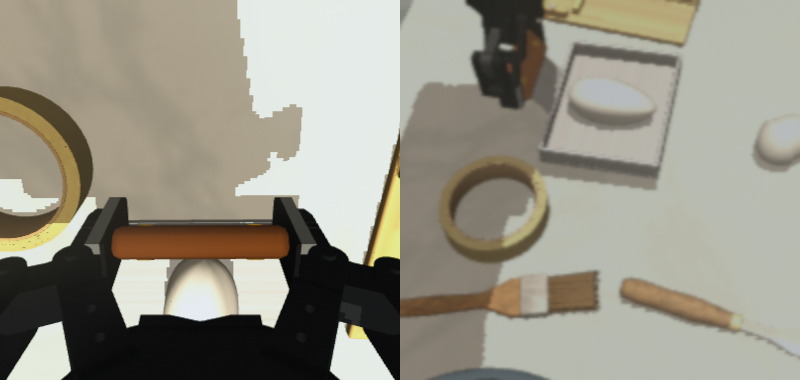

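The wrist crop shows the slab pinched by its two ends. The side crop shows the tray off the table with the pear inside, rim corners at crop (565,43), (681,55), (660,172) and (542,158).

Run:
```python
from h import *
S=imaging.camera_params("side"); f=240/np.tan(np.radians(S['vfov']/2)); E=S['extrinsics']
def proj(P):
    c=(P-E[:3,3])@E[:3,:3]; return np.c_[S['cx']+f*c[:,0]/-c[:,2],S['cy']-f*c[:,1]/-c[:,2]]
a=np.radians(-90.8); X=np.array([np.cos(a),np.sin(a),0]);Y=np.array([-X[1],X[0],0])
def corners(gr,tilt):  # tilt>0: far end drops, about grip
    xt=X*np.cos(tilt)-np.array([0,0,1])*np.sin(tilt); zt=np.cross(xt,Y)
    return np.array([gr+xt*(81+sx*55)/1e3+Y*sy*.065+zt*(.022-.059) for sx,sy in((-1,1),(1,1),(1,-1),(-1,-1))])
obs=np.array([(180+(u-400)/2-.25,230+v/2-.25) for u,v in((565,43),(681,55),(660,172),(542,158))])
obs0=sc([(357,353),(512,372),(478,550),(304,525)])
g0=np.array([.4350,.1313,.059])
print('before lift',proj(corners(g0,0))-obs0)
for t in(-.08,-.04,0,.04,.08): print(t,(proj(corners(g0+[0,0,.0195],t))-obs).round(1).tolist())
```

```text
before lift [[-3.035  -1.542 ]
 [-0.8566 -0.6875]
 [-1.6849 -4.2097]
 [-2.7184 -4.654 ]]
-0.08 [[3.8, -2.2], [0.5, -3.9], [-1.4, -6.0], [-2.3, -5.1]]
-0.04 [[3.2, -1.9], [-0.1, -2.2], [-2.0, -4.4], [-3.0, -4.9]]
0 [[2.5, -1.7], [-0.8, -0.5], [-2.7, -2.8], [-3.7, -4.7]]
0.04 [[1.8, -1.5], [-1.6, 1.2], [-3.5, -1.3], [-4.5, -4.5]]
0.08 [[1.1, -1.3], [-2.5, 2.7], [-4.4, 0.2], [-5.2, -4.3]]
```

```bash
cat > lines.py <<'E'
from h import *
def lines(cam,file,ext,box,bay,head,zs,minlen=20,lim=(-160,160,-120,120)):
    p=dict(imaging.camera_params(cam)); 
    if ext is not None: p['extrinsics']=ext
    g=cv2.imread(file,0); L=cv2.createLineSegmentDetector().detect(g)[0][:,0]
    a=np.radians(head); M=np.array([[np.cos(a),np.sin(a)],[-np.sin(a),np.cos(a)]])
    for l in L:
        if np.hypot(l[2]-l[0],l[3]-l[1])<minlen or not(box[0]<l[0]<box[1] and box[2]<l[1]<box[3]): continue
        out=[]
        for z in zs:
            q=(plane(p,[l[:2],l[2:]],z)[:,:2]-bay)@M.T*1e3
            d=q[1]-q[0]; d=d if abs(d[0])>abs(d[1]) and d[0]>0 or abs(d[1])>=abs(d[0]) and d[1]>0 else -d
            an=np.degrees(np.arctan2(d[1],d[0])); out.append('z%g: (%.0f,%.0f)-(%.0f,%.0f) %.1f'%(z*1e3,*q[0],*q[1],an))
        if lim[0]<q[:,0].mean()<lim[1] and lim[2]<q[:,1].mean()<lim[3]: print(l.round(0),' | '.join(out))
E
python3 - <<'E'
from lines import *
b=np.array([.6365,.1695])
print("w3");lines("wrist","pics/w3.png",np.load("p3.npy"),(430,640,0,290),b,-95.4,(.008,.019),35)
print("w1");lines("wrist","pics/w1.png",np.array([[.7634,.6131,.2035,.442],[-.646,.7251,.2387,.3027],[-.0012,-.3137,.9495,.3733],[0,0,0,1]]),(440,640,0,290),b,-95.4,(.008,.019),35)
print("top");lines("top","pics/top0.png",None,(200,330,155,245),b,-95.4,(.008,.019),20)
print("side");lines("side","pics/side0.png",None,(205,340,175,260),b,-95.4,(.008,.019),20)
E
```

```text
w3
[567. 190. 602. 199.] z8: (97,23)-(102,56) 80.4 | z19: (95,15)-(101,47) 80.4
[434. 263. 483.   0.] z8: (174,-83)-(-40,-83) -0.0 | z19: (170,-87)-(-36,-87) -0.0
[465. 126. 490.   0.] z8: (49,-78)-(-40,-78) 0.0 | z19: (50,-82)-(-37,-82) 0.0
[466. 113. 437. 267.] z8: (40,-80)-(177,-80) 0.1 | z19: (40,-84)-(173,-84) 0.1
[495.   0. 470. 128.] z8: (-41,-74)-(51,-74) 0.1 | z19: (-37,-79)-(51,-78) 0.1
[523. 187. 568. 190.] z8: (97,-17)-(96,23) 90.3 | z19: (95,-23)-(95,15) 90.3
[638. 156. 559. 150.] z8: (63,75)-(63,6) 89.7 | z19: (63,65)-(63,-2) 89.7
[595. 259. 586. 224.] z8: (159,68)-(126,49) 30.0 | z19: (155,58)-(124,40) 30.0
[506. 144. 564. 147.] z8: (62,-41)-(61,9) 91.1 | z19: (62,-47)-(61,2) 91.1
[539. 139. 481. 135.] z8: (55,-14)-(56,-64) 90.6 | z19: (55,-20)-(56,-69) 90.6
[638. 147. 568. 141.] z8: (56,72)-(56,11) 89.9 | z19: (56,62)-(56,4) 89.9
[569. 148. 638. 153.] z8: (61,14)-(61,74) 90.0 | z19: (61,6)-(61,64) 90.0
[597. 220. 608. 256.] z8: (122,58)-(155,79) 32.3 | z19: (120,49)-(151,69) 32.3
[585. 224. 535. 250.] z8: (126,48)-(154,9) 125.8 | z19: (124,39)-(151,1) 125.8
[505.   1.
[... 1353 characters left out ...]
2.] z8: (-59,-76)-(50,-76) -0.1 | z19: (-56,-77)-(51,-77) -0.1
side
[285. 192. 239. 184.] z8: (56,73)-(-58,73) -0.2 | z19: (60,62)-(-53,62) -0.2
[266. 242. 233. 236.] z8: (61,-85)-(-12,-84) -0.5 | z19: (65,-94)-(-7,-93) -0.5
[244. 181. 283. 188.] z8: (-51,86)-(47,85) -0.1 | z19: (-45,74)-(51,74) -0.1
[214. 226. 263. 236.] z8: (-62,-69)-(50,-68) 0.2 | z19: (-56,-78)-(54,-78) 0.2
[320. 253. 267. 243.] z8: (179,-86)-(64,-86) -0.1 | z19: (181,-95)-(68,-95) -0.1
[291. 221. 290. 197.] z8: (95,-11)-(70,60) 108.8 | z19: (98,-21)-(74,50) 108.8
[327. 232. 304. 229.] z8: (179,-24)-(129,-27) 3.5 | z19: (181,-34)-(132,-37) 3.5
[264. 240. 321. 250.] z8: (56,-78)-(179,-78) 0.1 | z19: (60,-87)-(181,-87) 0.1
```

Request:
{"op": "move_arm", "data": {
  "increments": [
    {"hand": 50,"travel": [0,0,-6],"yaw": 0},
    {"hand": 50,"travel": [3,0,-12],"yaw": 0},
    {"hand": 50,"travel": [10,0,-14],"yaw": 0},
    {"hand": 50,"travel": [16,0,-10],"yaw": 0},
    {"hand": 50,"travel": [20,0,-5],"yaw": 0},
    {"hand": 50,"travel": [20,0,0],"yaw": 0},
    {"hand": 50,"travel": [20,0,0],"yaw": 0},
    {"hand": 50,"travel": [16,0,0],"yaw": 0.02},
    {"hand": 50,"travel": [12,0,0],"yaw": 0.03},
    {"hand": 50,"travel": [7,0,0],"yaw": 0.03}
  ]
}}

```text
t: 14.25
tcp_pos: [0.4383, 0.2563, 0.117]
eef_rot: [0.74, 0.673, 0.0, 0.0]
ft_force: [-0.1, 0.3, -2.8]
finger_gap: 0.763
grasp_force: 67.1
```

Run:
```python
from h import *
go((.6452,.2550,.112),84.65)
```

```text
t 14.25 pos [0.4383 0.2563 0.117 ] xang 84.59 tilt [ 0.0008  0.0005 -1.    ] F [-0.1341  0.2736 -2.7556] gap 65.2 grasp 67.12061405181885
no-turn shift [ 18.2 206.1   5.1] yaw -0.001
after-turn shift [ 18.  206.1   5. ] q [0.4374 0.4536 1.8695 0.0001 0.8176 0.5317]
```

Request:
{"op": "move_arm", "data": {
  "increments": [
    {"hand": 50,"travel": [1,8,0],"yaw": 0},
    {"hand": 50,"travel": [2,16,0],"yaw": 0},
    {"hand": 50,"travel": [2,24,0],"yaw": 0},
    {"hand": 50,"travel": [2,28,0],"yaw": 0},
    {"hand": 50,"travel": [3,30,0],"yaw": 0},
    {"hand": 50,"travel": [3,30,0],"yaw": 0},
    {"hand": 50,"travel": [2,28,0],"yaw": 0},
    {"hand": 50,"travel": [2,20,0],"yaw": 0},
    {"hand": 50,"travel": [1,14,0],"yaw": 0},
    {"hand": 50,"travel": [0,8,0],"yaw": 0}
  ]
}}

```text
t: 15.25
tcp_pos: [0.6463, 0.253, 0.1163]
eef_rot: [0.74, 0.673, 0.0, 0.0]
ft_force: [0.7, 0.5, -3.0]
finger_gap: 0.766
grasp_force: 67.2
```

Request:
{"op": "move_arm", "data": {
  "increments": [
    {"hand": 50,"travel": [0,0,0],"yaw": 0},
    {"hand": 50,"travel": [0,0,0],"yaw": 0}
  ]
}}

```text
t: 15.45
tcp_pos: [0.6446, 0.2535, 0.116]
eef_rot: [0.739, 0.673, -0.0, -0.0]
ft_force: [-0.1, -0.4, -3.3]
finger_gap: 0.763
grasp_force: 67.2
```

Run:
```python
from h import *
go((.6452,.2550,.0575),84.65)
im=imaging.snapshot("top")[:,:,::-1]; cv2.imwrite("pics/t6.png",im); im=imaging.snapshot("side")[:,:,::-1]; cv2.imwrite("pics/s6.png",im)
from lines import *
z=.117-.0495
b=np.array([.6376,.1734])
print("top");lines("top","pics/t6.png",None,(190,330,130,260),b,-95.35,(.008,.022+z),20)
print("side");lines("side","pics/s6.png",None,(180,340,120,270),b,-95.35,(.008,.022+z),20)
```

```text
t 15.45 pos [0.6446 0.2535 0.116 ] xang 84.62 tilt [-0.0006 -0.0002 -1.    ] F [-0.138  -0.397  -3.3367] gap 65.2 grasp 67.23085284233093
no-turn shift [ 1.6  0.5 58.5] yaw -0.000
after-turn shift [ 1.6  0.4 58.5] q [0.3075 0.7436 1.3406 0.     1.0581 0.4013]
top
[211. 186. 211. 212.] z8: (-67,23)-(-61,-39) 95.2 | z89.5: (-47,5)-(-42,-53) 95.2
[213. 161. 261. 164.] z8: (-70,84)-(43,85) 0.4 | z89.5: (-50,61)-(55,62) 0.4
[259. 168. 217. 164.] z8: (41,76)-(-60,76) -0.1 | z89.5: (53,54)-(-41,54) -0.1
[209. 218. 256. 221.] z8: (-63,-53)-(45,-53) 0.2 | z89.5: (-44,-66)-(57,-65) 0.2
[198. 211. 209. 249.] z8: (-91,-41)-(-56,-127) 112.0 | z89.5: (-69,-54)-(-37,-134) 112.0
[246. 202. 221. 201.] z8: (17,-9)-(-42,-12) 3.0 | z89.5: (31,-25)-(-24,-27) 3.0
[255. 219. 260. 168.] z8: (43,-48)-(43,76) 90.0 | z89.5: (54,-61)-(54,54) 90.0
[221. 198. 251. 197.] z8: (-42,-4)-(28,3) 5.8 | z89.5: (-24,-20)-(40,-14) 5.8
[312. 240. 219. 231.] z8: (181,-85)-(-37,-83) -0.4 | z89.5: (181,-94)-(-19,-93) -0.4
[263. 172. 257. 228.] z8: (50,67)-(49,-68) 89.6 | z89.5: (61,46)-(60,-80) 89.6
[197. 196. 184. 155.] z8: (
[... 1231 characters left out ...]
 (110,198)-(47,179) 17.2 | z89.5: (134,101)-(79,84) 17.2
[235. 161. 268. 167.] z8: (-93,149)-(-7,149) -0.3 | z89.5: (-46,58)-(30,58) -0.3
[258. 198. 229. 192.] z8: (5,40)-(-67,41) -0.6 | z89.5: (41,-39)-(-23,-39) -0.6
[229. 183. 264. 189.] z8: (-79,69)-(8,71) 1.0 | z89.5: (-33,-13)-(44,-12) 1.0
[273. 191. 264. 214.] z8: (32,68)-(34,-8) 91.1 | z89.5: (66,-14)-(67,-82) 91.1
[287. 198. 278. 217.] z8: (68,54)-(67,-8) 89.1 | z89.5: (98,-27)-(97,-82) 89.1
[276. 201. 266. 222.] z8: (48,38)-(48,-30) 89.8 | z89.5: (79,-41)-(79,-101) 89.8
[307. 228. 287. 226.] z8: (139,-24)-(94,-28) 5.8 | z89.5: (160,-96)-(120,-100) 5.8
[261. 215. 213. 206.] z8: (29,-12)-(-85,-12) -0.1 | z89.5: (62,-86)-(-39,-86) -0.1
```

Request:
{"op": "move_arm", "data": {
  "increments": [
    {"hand": 50,"travel": [1.6,0.5,5],"yaw": 0},
    {"hand": 50,"travel": [0,0,10],"yaw": 0},
    {"hand": 50,"travel": [0,0,12],"yaw": 0},
    {"hand": 50,"travel": [0,0,10],"yaw": 0},
    {"hand": 50,"travel": [0,0,6],"yaw": 0},
    {"hand": 50,"travel": [0,0,4],"yaw": 0},
    {"hand": 50,"travel": [0,0,3],"yaw": 0},
    {"hand": 50,"travel": [0,0,2],"yaw": 0},
    {"hand": 50,"travel": [0,0,1],"yaw": 0},
    {"hand": 50,"travel": [0,0,0],"yaw": 0}
  ]
}}

```text
t: 16.55
tcp_pos: [0.6458, 0.2553, 0.0631]
eef_rot: [0.74, 0.673, 0.0, 0.0]
ft_force: [-0.4, 0.7, -3.3]
finger_gap: 0.764
grasp_force: 67.2
```

Request:
{"op": "move_arm", "data": {
  "increments": [
    {"hand": 50,"travel": [0,0,1.5],"yaw": 0},
    {"hand": 50,"travel": [0,0,1.5],"yaw": 0},
    {"hand": 50,"travel": [0,0,1],"yaw": 0},
    {"hand": 50,"travel": [0,0,0],"yaw": 0}
  ]
}}

```text
t: 16.95
tcp_pos: [0.6456, 0.2552, 0.0588]
eef_rot: [0.74, 0.673, -0.0, -0.0]
ft_force: [-0.3, -0.7, -2.0]
finger_gap: 0.764
grasp_force: 67.2
```

Request:
{"op": "move_arm", "data": {
  "increments": [
    {"hand": 50,"travel": [0,0,0.7],"yaw": 0},
    {"hand": 50,"travel": [0,0,0.6],"yaw": 0},
    {"hand": 50,"travel": [0,0,0],"yaw": 0}
  ]
}}

```text
t: 17.25
tcp_pos: [0.6458, 0.2553, 0.0578]
eef_rot: [0.74, 0.673, 0.0, 0.0]
ft_force: [-0.3, -0.0, -2.8]
finger_gap: 0.76
grasp_force: 67.4
```

Request:
{"op": "move_arm", "data": {
  "increments": [
    {"hand": 50,"travel": [0,0,0.5],"yaw": 0},
    {"hand": 50,"travel": [0,0,0],"yaw": 0}
  ]
}}

```text
t: 17.45
tcp_pos: [0.6458, 0.2553, 0.0577]
eef_rot: [0.74, 0.673, 0.0, 0.0]
ft_force: [-1.1, 0.7, 4.2]
finger_gap: 0.761
grasp_force: 67.9
```

Request:
{"op": "move_arm", "data": {
  "increments": [
    {"hand": 68,"travel": [0,0,0],"yaw": 0},
    {"hand": 74,"travel": [0,0,0],"yaw": 0},
    {"hand": 85,"travel": [0,0,0],"yaw": 0},
    {"hand": 85,"travel": [0,0,0],"yaw": 0},
    {"hand": 85,"travel": [0,0,-15],"yaw": 0},
    {"hand": 85,"travel": [0,0,-30],"yaw": 0},
    {"hand": 85,"travel": [0,0,-45],"yaw": 0},
    {"hand": 85,"travel": [0,0,-45],"yaw": 0},
    {"hand": 85,"travel": [0,0,-25],"yaw": 0},
    {"hand": 85,"travel": [0,0,0],"yaw": 0}
  ]
}}

```text
t: 18.45
tcp_pos: [0.6473, 0.2558, 0.2233]
eef_rot: [0.74, 0.673, 0.004, 0.002]
ft_force: [-0.1, -0.7, -1.2]
finger_gap: 0.995
grasp_force: 0.0
```

Run:
```python
from lines import *
go((.6452,.2550,.21),84.65)
e=imaging.camera_params("wrist")['extrinsics']; np.save("p7.npy",e)
w=imaging.snapshot("wrist")[:,:,::-1]; cv2.imwrite("pics/w7.png",w); s=imaging.snapshot("side")[:,:,::-1]; cv2.imwrite("pics/s7.png",s); t=imaging.snapshot("top")[:,:,::-1]; cv2.imwrite("pics/t7.png",t)
b=np.array([.6376,.1734])
print("w");lines("wrist","pics/w7.png",e,(0,640,0,400),b,-95.35,(.008,.019,.030),40,(-75,80,-90,90))
cv2.imwrite("pics/ws7.png",np.hstack([w[60:460,100:500],cv2.resize(s[130:290,180:340],None,fx=2.5,fy=2.5)]))
```

```text
t 18.45 pos [0.6473 0.2558 0.2233] xang 84.62 tilt [ 0.008   0.0026 -1.    ] F [-0.1356 -0.6948 -1.2006] gap 84.9 grasp 0.0
no-turn shift [-1.  -2.1 13.3] yaw -0.001
after-turn shift [-1.  -2.  13.3] q [0.3094 0.6363 1.2547 0.     1.2422 0.4034]
w
[379. 246. 375. 334.] z8: (-45,66)-(64,66) 0.2 | z19: (-49,64)-(56,64) 0.2 | z30: (-53,62)-(49,62) 0.2
[379. 335. 256. 337.] z8: (65,72)-(66,-72) 90.4 | z19: (58,69)-(59,-69) 90.4 | z30: (50,67)-(51,-67) 90.4
[258. 247. 263. 324.] z8: (-44,-63)-(50,-62) 0.3 | z19: (-48,-61)-(43,-60) 0.3 | z30: (-52,-59)-(36,-58) 0.3
[371. 326. 375. 244.] z8: (52,62)-(-47,62) 0.2 | z19: (45,60)-(-50,60) 0.2 | z30: (38,58)-(-54,58) 0.2
[316. 327. 371. 325.] z8: (53,-2)-(51,61) 91.4 | z19: (46,-2)-(44,59) 91.4 | z30: (39,-2)-(37,57) 91.4
[261. 336. 255. 247.] z8: (64,-66)-(-44,-66) 0.3 | z19: (57,-64)-(-48,-64) 0.3 | z30: (50,-62)-(-52,-62) 0.3
[381. 242. 304. 245.] z8: (-49,67)-(-46,-14) 92.3 | z19: (-53,65)-(-50,-13) 92.3 | z30: (-57,63)-(-54,-13) 92.3
[249. 233. 253. 287.] z8: (-60,-71)-(2,-70) 0.7 | z19: (-63,-69)-(-3,-68) 0.7 | z30: (-66,-67)-(-8,-66) 0.7
[388. 251. 382. 332.] z8: (-40,75)-(60,75) -0.1 | z19: (-44,73)-(53,72) -0.1 | z30: (-48,70)-(46,70) -0.1
[253. 288. 256. 329.] z8: (4,-71)-(56,-71) -0.0 | z19: (-2,-68)-(49,-68) -0.0 | z30: (-7,-66)-(42,-66) -0.0
[253. 332. 247. 238.] z8: (59,-74)-(-54,-74) -0.1 | z19: (52,-72)-(-58,-72) -0.1 | z30: (45,-69)-(-61,-69) -0.1
[281. 229. 342. 229.] z8: (-64,-38)-(-64,26) 90.4 | z19: (-67,-37)-(-67,25) 90.4 | z30: (-70,-36)-(-71,24) 90.4
```

View pics/ws7.png

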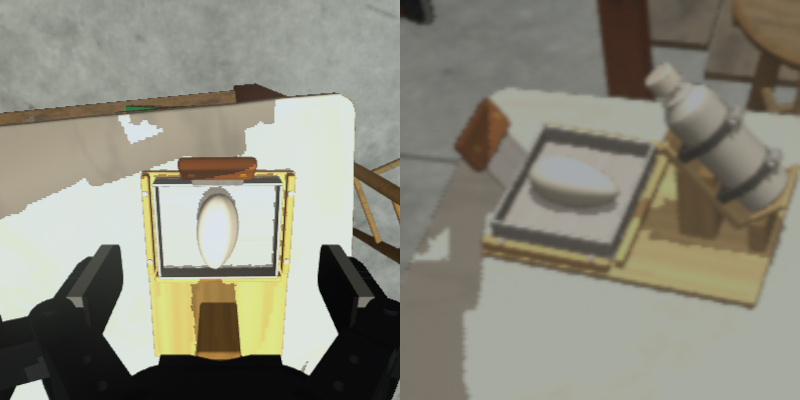

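The wrist crop shows the tray centred between the fences with the pear in it. The side crop shows it sitting flat on the stand floor, short of the rear fence. Next is the cap.

Run:
```python
from h import *
go((.6314,.1075,.2233),84.65)
# cap from the fresh side/top pictures: white blob top edge extents near expected pixel
S=imaging.camera_params("side");T=imaging.camera_params("top")
def proj(p,P):
    f=240/np.tan(np.radians(p['vfov']/2));E=p['extrinsics'];c=(np.atleast_2d(P)-E[:3,3])@E[:3,:3]; return np.c_[p['cx']+f*c[:,0]/-c[:,2],p['cy']-f*c[:,1]/-c[:,2]]
x=np.array([-.0932,-.9956,0]);y=np.array([.9956,-.0932,0]);z=np.array([0,0,1]);n=-.643*x+.766*z;u=.766*x+.643*z
c=np.array([.6297,.0888,.167])
th=np.linspace(0,2*np.pi,8,endpoint=False); P=np.array([c+.0135*(np.cos(t)*u+np.sin(t)*y) for t in th])
print('side',proj(S,c),proj(S,P).round(1).tolist()); print('top',proj(T,c),proj(T,P).round(1).tolist())
for f,(r0,r1,c0,c1) in(("pics/s7.png",(148,180,272,304)),("pics/t7.png",(172,200,258,290))):
    g=cv2.imread(f,0)[r0:r1:2,c0:c1:2]; print(f,r0,c0); print(g)
```

```text
t 18.6 pos [0.6454 0.2551 0.2169] xang 84.61 tilt [-0.0007 -0.0002 -1.    ] F [-0.1161  1.304  -0.6038] gap 84.9 grasp 0.0
no-turn shift [-148.3   -0.    -6.3] yaw -0.001
after-turn shift [-148.3   -0.1   -6.4] q [ 0.3094  0.6422  1.2603 -0.      1.2398  0.4034]
side [[282.1948 159.1505]] [[287.0, 156.5], [287.0, 154.3], [284.2, 154.9], [280.3, 158.1], [277.5, 161.8], [277.4, 164.0], [280.1, 163.4], [284.1, 160.3]]
top [[268.2644 184.566 ]] [[273.0, 184.0], [272.1, 179.5], [268.9, 178.0], [265.4, 180.4], [263.6, 185.2], [264.5, 189.6], [267.6, 191.1], [271.2, 188.8]]
pics/s7.png 148 272
[[ 48  47  45  43  66  75  67  60  57  57  53  53  53  54  59  59]
 [ 48  48  45  43  82 123 120 117 118 116 113 110 110 101  94  88]
 [ 49  47  47  43  72 122 122 121 121 122 121 120 122 125 125 120]
 [ 47  48  46  43  68 119 122 126 121 122 123 123 125 127 124 112]
 [ 49  49  46  43  57 119 147 158 143 122 122 124 126 125 123 106]
 [ 49  50  47  43  81 148 156 163 158 135 123 125 124 126 123  83]
 [ 49  49  47  62 146 155 160 147 156 155 135 126 126 125 120  64]
 [ 49  49  49 117 153 146 136 143 152
[... 825 characters left out ...]
 153 151 144 147 145 147 149]
 [165 162 148 125 146 155 158 147 123 139 136 129 146 149 136 121]
 [165 161 125 138 157 159 161 164 149 138 154 149 157 164 162 144]
 [165 164 109 140 158 158 158 163 157 150 152 162 151 170 169 158]
 [167 165  99 152 158 157 159 162 153 151 145 161 154 168 166 161]
 [167 164 108 150 160 159 160 148 143 142 154 164 157 165 166 163]
 [170 153 111 131 145 145 128 116 126 131 160 159 164 167 167 159]
 [167 138 104 133 146 113 109  98 106 143 156 141 162 168 166 154]
 [165 140 100 140 146 143 155 111 109 124 118 149 161 164 154 136]
 [164 143  96 150 144 143 156 110  85  95 123 144 159 148 127 125]
 [166 154 103 113 108 125 134  91  94  91 110 127 121 109 105 108]]
```

Request:
{"op": "move_arm", "data": {
  "increments": [
    {"hand": 0,"travel": [-10,0,0],"yaw": 0},
    {"hand": 0,"travel": [-25,0,0],"yaw": 0},
    {"hand": 0,"travel": [-35,0,0],"yaw": 0},
    {"hand": 0,"travel": [-35,0,0],"yaw": 0},
    {"hand": 0,"travel": [-25,0,0],"yaw": 0},
    {"hand": 0,"travel": [-13,0,0],"yaw": 0},
    {"hand": 0,"travel": [-5,0,5],"yaw": 0},
    {"hand": 0,"travel": [0,0,10],"yaw": 0},
    {"hand": 0,"travel": [0,0,8],"yaw": 0},
    {"hand": 0,"travel": [0,0,3],"yaw": 0}
  ]
}}

```text
t: 19.6
tcp_pos: [0.6312, 0.1088, 0.1894]
eef_rot: [0.739, 0.674, -0.001, -0.001]
ft_force: [0.1, -0.2, -0.8]
finger_gap: 0.0
grasp_force: 0.0
```

Run:
```python
from h import *
go((.6314,.1075,.1902),84.65)
```

```text
t 19.6 pos [0.6312 0.1088 0.1894] xang 84.68 tilt [-0.0022 -0.0001 -1.    ] F [ 0.1356 -0.2248 -0.8103] gap 0.0 grasp 0.0
no-turn shift [-1.3  0.3 -0.8] yaw 0.000
after-turn shift [-1.3  0.3 -0.8] q [0.098  0.5715 1.4523 0.0001 1.1199 0.1909]
```

Request:
{"op": "move_arm", "data": {
  "increments": [
    {"hand": 0,"travel": [-1.3,0,0],"yaw": 0},
    {"hand": 0,"travel": [-1.3,0,1.5],"yaw": 0},
    {"hand": 0,"travel": [-1.3,0,1.5],"yaw": 0},
    {"hand": 0,"travel": [-1.3,0,1.5],"yaw": 0},
    {"hand": 0,"travel": [-1.3,0,1.5],"yaw": 0},
    {"hand": 0,"travel": [0,0,0],"yaw": 0}
  ]
}}

```text
t: 20.2
tcp_pos: [0.6311, 0.1012, 0.185]
eef_rot: [0.74, 0.673, -0.0, -0.0]
ft_force: [-0.3, 0.4, -0.4]
finger_gap: 0.001
grasp_force: 0.0
```

Request:
{"op": "move_arm", "data": {
  "increments": [
    {"hand": 0,"travel": [-1.3,0,1.5],"yaw": 0},
    {"hand": 0,"travel": [-0.6,0,0.8],"yaw": 0},
    {"hand": 0,"travel": [0,0,0],"yaw": 0}
  ]
}}

```text
t: 20.5
tcp_pos: [0.631, 0.0994, 0.1828]
eef_rot: [0.74, 0.673, -0.0, -0.0]
ft_force: [-1.0, -0.1, 0.3]
finger_gap: -0.003
grasp_force: 0.0
```

Request:
{"op": "move_arm", "data": {
  "increments": [
    {"hand": 0,"travel": [-0.6,0,0.8],"yaw": 0},
    {"hand": 0,"travel": [-0.6,0,0.8],"yaw": 0},
    {"hand": 0,"travel": [0,0,0],"yaw": 0}
  ]
}}

```text
t: 20.8
tcp_pos: [0.6308, 0.0983, 0.1812]
eef_rot: [0.74, 0.673, -0.0, -0.0]
ft_force: [-0.2, -0.3, -0.6]
finger_gap: 0.002
grasp_force: 0.0
```

Request:
{"op": "move_arm", "data": {
  "increments": [
    {"hand": 0,"travel": [-0.6,0,0.8],"yaw": 0},
    {"hand": 0,"travel": [-0.6,0,0.8],"yaw": 0},
    {"hand": 0,"travel": [0,0,0],"yaw": 0}
  ]
}}

```text
t: 21.1
tcp_pos: [0.6309, 0.0973, 0.1799]
eef_rot: [0.74, 0.673, 0.0, -0.0]
ft_force: [-0.6, 2.2, 2.6]
finger_gap: -0.0
grasp_force: 1.7
```

Request:
{"op": "move_arm", "data": {
  "increments": [
    {"hand": 0,"travel": [-0.6,0,0.8],"yaw": 0},
    {"hand": 0,"travel": [-0.6,0,0.8],"yaw": 0},
    {"hand": 0,"travel": [0,0,0],"yaw": 0}
  ]
}}

```text
t: 21.4
tcp_pos: [0.6308, 0.0959, 0.1783]
eef_rot: [0.74, 0.673, 0.0, 0.0]
ft_force: [-0.4, 2.4, 4.7]
finger_gap: 0.003
grasp_force: 2.3
```

Request:
{"op": "move_arm", "data": {
  "increments": [
    {"hand": 0,"travel": [-0.6,0,0.8],"yaw": 0},
    {"hand": 0,"travel": [-0.6,0,0.8],"yaw": 0},
    {"hand": 0,"travel": [0,0,0],"yaw": 0}
  ]
}}

```text
t: 21.7
tcp_pos: [0.6307, 0.0947, 0.1768]
eef_rot: [0.74, 0.673, 0.0, 0.0]
ft_force: [-0.8, 1.6, 6.0]
finger_gap: 0.002
grasp_force: 2.9
```

Request:
{"op": "move_arm", "data": {
  "increments": [
    {"hand": 0,"travel": [-0.6,0,0.8],"yaw": 0},
    {"hand": 0,"travel": [-0.6,0,0.8],"yaw": 0},
    {"hand": 0,"travel": [0,0,0],"yaw": 0}
  ]
}}

```text
t: 22.0
tcp_pos: [0.6306, 0.0936, 0.1753]
eef_rot: [0.74, 0.673, 0.0, 0.0]
ft_force: [-2.5, 1.5, 8.4]
finger_gap: -0.002
grasp_force: 3.4
```

Request:
{"op": "move_arm", "data": {
  "increments": [
    {"hand": 0,"travel": [-0.6,0,0.8],"yaw": 0},
    {"hand": 0,"travel": [0,0,0],"yaw": 0}
  ]
}}

```text
t: 22.2
tcp_pos: [0.6306, 0.0935, 0.1752]
eef_rot: [0.74, 0.673, 0.001, 0.0]
ft_force: [-3.2, 4.9, 11.8]
finger_gap: -0.002
grasp_force: 5.8
```

Request:
{"op": "move_arm", "data": {
  "increments": [
    {"hand": 0,"travel": [-0.6,0,0.8],"yaw": 0},
    {"hand": 0,"travel": [0,0,0],"yaw": 0},
    {"hand": 0,"travel": [0,0,0],"yaw": 0}
  ]
}}

```text
t: 22.5
tcp_pos: [0.6307, 0.0934, 0.1751]
eef_rot: [0.74, 0.673, 0.001, -0.0]
ft_force: [-5.0, 6.8, 16.9]
finger_gap: 0.002
grasp_force: 8.6
```

Request:
{"op": "move_arm", "data": {
  "increments": [
    {"hand": 0,"travel": [1.3,0,-1.5],"yaw": 0},
    {"hand": 0,"travel": [2.6,0,-3],"yaw": 0},
    {"hand": 0,"travel": [3.2,0,-3.8],"yaw": 0},
    {"hand": 0,"travel": [4,0,-4.6],"yaw": 0},
    {"hand": 0,"travel": [6.5,0,-7.6],"yaw": 0},
    {"hand": 0,"travel": [15,0,-20],"yaw": 0},
    {"hand": 20,"travel": [30,0,-10],"yaw": 0},
    {"hand": 60,"travel": [40,0,0],"yaw": 0},
    {"hand": 85,"travel": [35,0,0],"yaw": 0},
    {"hand": 85,"travel": [20,0,0],"yaw": 0}
  ]
}}

```text
t: 23.5
tcp_pos: [0.6449, 0.252, 0.2239]
eef_rot: [0.739, 0.674, 0.0, -0.0]
ft_force: [-0.0, -0.6, -0.0]
finger_gap: 0.681
grasp_force: 0.0
```

Run:
```python
from lines import *
s=bot.read_state(); print(s['tcp_pos'])
e=imaging.camera_params("wrist")['extrinsics']; w=imaging.snapshot("wrist")[:,:,::-1]; cv2.imwrite("pics/w8.png",w)
s=imaging.snapshot("side")[:,:,::-1]; cv2.imwrite("pics/s8.png",s)
print('cap change vs before:',np.abs(s[148:180,272:304].astype(int)-cv2.imread("pics/s7.png")[148:180,272:304]).mean(), 'tray region', np.abs(s[170:245,190:290].astype(int)-cv2.imread("pics/s7.png")[170:245,190:290]).mean())
hsv=cv2.cvtColor(np.ascontiguousarray(w),cv2.COLOR_BGR2HSV)
m=cv2.inRange(hsv,(0,130,60),(14,255,255)); m[300:]=0;m[:,:240]=0;m[:,420:]=0
c=max(cv2.findContours(m,0,2)[0],key=cv2.contourArea); r=cv2.minAreaRect(c); b=cv2.boundingRect(c); print(r,b)
p=dict(imaging.camera_params("wrist"));p['extrinsics']=e
g=plane(p,[(b[0],b[1]+b[3]/2),(b[0]+b[2],b[1]+b[3]/2)],.073); print(g,g.mean(0),np.linalg.norm(g[0]-g[1]))
go((.6452,.2550,.0575),84.65)
# rack lines, guess frame
R0=np.array([.62,-.18])
T=imaging.camera_params("top")
print('rack front board edge z~? top px',plane(T,tc([(607,72),(622,303)]),.18),'lower front',plane(T,tc([(536,118),(547,320)]),.028))
```

```text
[0.6449 0.252  0.2239]
cap change vs before: 0.4606119791666667 tray region 0.6389777777777778
((320.5, 223.5), (21.0, 77.0), 90.0) (282, 213, 78, 22)
[[0.6127 0.2585 0.073 ]
 [0.6782 0.2524 0.073 ]] [0.6455 0.2555 0.073 ] 0.0657678276951164
t 23.6 pos [0.6449 0.2516 0.2235] xang 84.77 tilt [-0.0003  0.0001 -1.    ] F [ 0.2267 -0.4954 -0.1132] gap 72.5 grasp 0.0
no-turn shift [  3.5   0.1 166. ] yaw 0.002
after-turn shift [  3.5   0.  166. ] q [0.3046 0.633  1.2599 0.0002 1.2489 0.396 ]
rack front board edge z~? top px [[ 0.6577 -0.2206  0.18  ]
 [ 0.4723 -0.2259  0.18  ]] lower front [[ 0.6567 -0.191   0.028 ]
 [ 0.4681 -0.1958  0.028 ]]
```

Run:
```python
from lines import *
b=np.array([.565,-.255])
print("top");lines("top","pics/t4.png",None,(385,495,155,275),b,-88.4,(.028,.038,.18),18)
print("side");lines("side","pics/s8.png",None,(405,530,150,310),b,-88.4,(.028,.038,.18),18)
```

```text
top
[405. 190. 420. 174.] z28: (-35,84)-(2,122) 45.2 | z38: (-37,82)-(-0,119) 45.2 | z180: (-69,50)-(-37,82) 45.2
[423. 176. 428. 252.] z28: (8,118)-(8,-61) 90.0 | z38: (6,116)-(6,-62) 90.0 | z180: (-32,79)-(-31,-74) 90.0
[437. 261. 466. 260.] z28: (27,-83)-(94,-83) -0.4 | z38: (24,-83)-(90,-84) -0.4 | z180: (-15,-92)-(42,-93) -0.4
[469. 261. 443. 269.] z28: (102,-87)-(40,-102) 13.9 | z38: (98,-87)-(37,-102) 13.9 | z180: (48,-96)-(-4,-109) 13.9
[393. 188. 398. 266.] z28: (-63,91)-(-63,-90) 89.9 | z38: (-65,88)-(-65,-91) 89.9 | z180: (-92,55)-(-93,-99) 89.9
[452. 233. 459. 256.] z28: (68,-20)-(80,-73) 103.2 | z38: (64,-22)-(77,-74) 103.2 | z180: (19,-39)-(30,-84) 103.2
[455. 213. 453. 233.] z28: (77,27)-(68,-20) 79.5 | z38: (73,25)-(65,-21) 79.5 | z180: (27,1)-(19,-39) 79.5
[394. 267. 390. 191.] z28: (-73,-93)-(-71,85) 89.6 | z38: (-74,-93)-(-73,83) 89.6 | z180: (-100,-101)-(-99,51) 89.6
[448. 241. 450. 212.] z28: (55,-37)-(66,30) 80.8 | z38: (52,-38)-(63,29) 80.8 | z180: (9,-53)-(18,4) 80.8
[455. 258. 448. 241.] z28: (70,-78)-(57,-38) 108.2 | z38: (67,-79)-(54,-39) 108.2 | z180: (22,
[... 2221 characters left out ...]
80: (-92,-125)-(-92,-83) 89.2
[479. 186. 463. 176.] z28: (81,203)-(48,235) -42.9 | z38: (78,192)-(45,223) -42.9 | z180: (27,27)-(0,52) -42.9
[482. 230. 474. 212.] z28: (76,64)-(62,116) 104.1 | z38: (72,55)-(59,106) 104.1 | z180: (22,-82)-(12,-41) 104.1
[477. 238. 454. 236.] z28: (62,40)-(17,41) -0.8 | z38: (59,31)-(14,31) -0.8 | z180: (12,-101)-(-24,-101) -0.8
[525. 204. 529. 224.] z28: (176,155)-(174,94) 88.1 | z38: (171,144)-(169,83) 88.1 | z180: (102,-11)-(100,-59) 88.1
[526. 226. 521. 203.] z28: (167,89)-(168,159) 89.3 | z38: (162,79)-(163,148) 89.3 | z180: (95,-63)-(95,-8) 89.3
[444. 224. 421. 221.] z28: (-2,73)-(-52,74) -1.2 | z38: (-4,64)-(-54,65) -1.2 | z180: (-39,-75)-(-78,-74) -1.2
```

Request:
{"op": "move_arm", "data": {
  "increments": [
    {"hand": 85,"travel": [3.5,0.5,20],"yaw": 0},
    {"hand": 85,"travel": [0,0,35],"yaw": 0},
    {"hand": 85,"travel": [0,0,40],"yaw": 0},
    {"hand": 85,"travel": [0,0,30],"yaw": 0},
    {"hand": 85,"travel": [0,0,20],"yaw": 0},
    {"hand": 85,"travel": [0,0,12],"yaw": 0},
    {"hand": 85,"travel": [0,0,6],"yaw": 0},
    {"hand": 85,"travel": [0,0,3],"yaw": 0},
    {"hand": 80,"travel": [0,0,0],"yaw": 0},
    {"hand": 75,"travel": [0,0,0],"yaw": 0}
  ]
}}

```text
t: 24.6
tcp_pos: [0.6465, 0.2528, 0.0588]
eef_rot: [0.74, 0.673, 0.001, 0.0]
ft_force: [-0.2, -0.3, -0.6]
finger_gap: 0.879
grasp_force: 0.0
```

Request:
{"op": "move_arm", "data": {
  "increments": [
    {"hand": 75,"travel": [2.4,0,1],"yaw": 0},
    {"hand": 72,"travel": [0,0,0],"yaw": 0},
    {"hand": 69,"travel": [0,0,0],"yaw": 0},
    {"hand": 67,"travel": [0,0,0],"yaw": 0},
    {"hand": 65,"travel": [0,0,0],"yaw": 0},
    {"hand": 62,"travel": [0,0,0],"yaw": 0},
    {"hand": 58,"travel": [0,0,0],"yaw": 0},
    {"hand": 50,"travel": [0,0,0],"yaw": 0},
    {"hand": 50,"travel": [0,0,0],"yaw": 0}
  ]
}}

```text
t: 25.5
tcp_pos: [0.6463, 0.2552, 0.0572]
eef_rot: [0.74, 0.673, 0.0, 0.0]
ft_force: [-2.4, 0.2, 5.6]
finger_gap: 0.76
grasp_force: 65.6
```

Request:
{"op": "move_arm", "data": {
  "increments": [
    {"hand": 50,"travel": [0,0,-2],"yaw": 0},
    {"hand": 50,"travel": [0,0,-5],"yaw": 0},
    {"hand": 50,"travel": [0,0,-8],"yaw": 0},
    {"hand": 50,"travel": [3,0,-12],"yaw": 0},
    {"hand": 50,"travel": [6,-6,-14],"yaw": 0},
    {"hand": 50,"travel": [4,-14,-10],"yaw": 0},
    {"hand": 50,"travel": [2,-22,-5],"yaw": 0},
    {"hand": 50,"travel": [0,-28,0],"yaw": 0},
    {"hand": 50,"travel": [0,-30,0],"yaw": 0},
    {"hand": 50,"travel": [0,-30,0],"yaw": 0}
  ]
}}

```text
t: 26.5
tcp_pos: [0.516, 0.2827, 0.1136]
eef_rot: [0.739, 0.673, 0.0, 0.0]
ft_force: [-0.2, 0.3, -2.6]
finger_gap: 0.761
grasp_force: 67.1
```

Request:
{"op": "move_arm", "data": {
  "increments": [
    {"hand": 50,"travel": [0,-28,0],"yaw": 0},
    {"hand": 50,"travel": [-3,-22,0],"yaw": 0},
    {"hand": 50,"travel": [-10,-16,0],"yaw": 0},
    {"hand": 50,"travel": [-18,-8,0],"yaw": 0},
    {"hand": 50,"travel": [-25,0,0],"yaw": -0.03},
    {"hand": 50,"travel": [-30,0,0],"yaw": -0.03},
    {"hand": 50,"travel": [-30,0,0],"yaw": -0.03},
    {"hand": 50,"travel": [-30,0,0],"yaw": -0.03},
    {"hand": 50,"travel": [-30,0,0],"yaw": 0},
    {"hand": 50,"travel": [-30,0,0],"yaw": 0}
  ]
}}

```text
t: 27.5
tcp_pos: [0.4369, 0.0829, 0.1136]
eef_rot: [0.698, 0.717, 0.0, 0.0]
ft_force: [0.5, 0.1, -2.7]
finger_gap: 0.763
grasp_force: 67.1
```

Run:
```python
from h import *
go((.44,-.075,.112),91.6)
T=imaging.camera_params("top")
print('knobs',plane(T,tc([(618,77),(746,74),(633,293),(763,289)]),.187))
```

```text
t 27.5 pos [0.4369 0.0829 0.1136] xang 91.53 tilt [ 0.001   0.0001 -1.    ] F [ 0.4767  0.1364 -2.6754] gap 65.1 grasp 67.13070631027222
no-turn shift [-158.    -1.1    1.6] yaw -0.001
after-turn shift [-158.    -1.3    1.6] q [0.0828 0.3667 2.0287 0.0001 0.7452 0.056 ]
knobs [[ 0.6516 -0.2275  0.187 ]
 [ 0.6536 -0.33    0.187 ]
 [ 0.4795 -0.233   0.187 ]
 [ 0.4818 -0.3349  0.187 ]]
```

Request:
{"op": "move_arm", "data": {
  "increments": [
    {"hand": 50,"travel": [-30,0,0],"yaw": 0},
    {"hand": 50,"travel": [-30,0,0],"yaw": 0},
    {"hand": 50,"travel": [-28,2,0],"yaw": 0},
    {"hand": 50,"travel": [-24,6,0],"yaw": 0},
    {"hand": 50,"travel": [-20,10,0],"yaw": 0},
    {"hand": 50,"travel": [-14,16,0],"yaw": 0},
    {"hand": 50,"travel": [-8,20,0],"yaw": 0},
    {"hand": 50,"travel": [-4,22,0],"yaw": 0},
    {"hand": 50,"travel": [0,20,0],"yaw": 0},
    {"hand": 50,"travel": [0,14,0],"yaw": 0}
  ]
}}

```text
t: 28.5
tcp_pos: [0.5524, -0.0708, 0.1136]
eef_rot: [0.698, 0.716, 0.0, 0.0]
ft_force: [-0.6, 0.3, -2.1]
finger_gap: 0.764
grasp_force: 67.2
```

Request:
{"op": "move_arm", "data": {
  "increments": [
    {"hand": 50,"travel": [0,10,0],"yaw": 0},
    {"hand": 50,"travel": [0,6,0],"yaw": 0},
    {"hand": 50,"travel": [0,0,0],"yaw": 0},
    {"hand": 50,"travel": [0,0,0],"yaw": 0}
  ]
}}

```text
t: 28.9
tcp_pos: [0.5672, -0.0709, 0.1128]
eef_rot: [0.698, 0.716, -0.0, -0.0]
ft_force: [0.1, -0.3, -2.8]
finger_gap: 0.764
grasp_force: 67.2
```

Run:
```python
from lines import *
go((.567+.0287*.08,-.254+.081,.095),91.6)
b=np.array([.567,-.254])
for n in("top","side"): cv2.imwrite(f"pics/{n}9.png",imaging.snapshot(n)[:,:,::-1])
z=bot.read_state()['tcp_pos'][2]-.0492
print('rim z',z+.022,'TCP in rack frame')
a=np.radians(-88.4);M=np.array([[np.cos(a),np.sin(a)],[-np.sin(a),np.cos(a)]]); print(M@(bot.read_state()['tcp_pos'][:2]-b))
print("top");lines("top","pics/top9.png",None,(340,500,155,275),b,-88.4,(.028,z+.022,.18),18,(-300,0,-120,120))
print("side");lines("side","pics/side9.png",None,(340,530,150,320),b,-88.4,(.028,z+.022,.18),18,(-300,0,-120,150))
```

```text
t 28.9 pos [ 0.5672 -0.0709  0.1128] xang 91.50 tilt [-0.0006  0.0001 -1.    ] F [ 0.1365 -0.3283 -2.811 ] gap 65.3 grasp 67.19999313354492
no-turn shift [-102.1   -0.6   17.8] yaw -0.002
after-turn shift [-102.1   -0.8   17.8] q [-0.2058  0.5556  1.7017 -0.      0.8849 -0.2319]
rim z 0.0856165546933293 TCP in rack frame
[-0.1828  0.0054]
top
[406. 190. 420. 174.] z28: (-33,83)-(3,120) 45.7 | z85.6166: (-45,70)-(-12,105) 45.7 | z180: (-66,49)-(-36,80) 45.7
[403. 173. 404. 204.] z28: (-37,124)-(-39,49) 88.7 | z85.6166: (-50,109)-(-51,38) 88.7 | z180: (-70,84)-(-72,20) 88.7
[423. 176. 428. 252.] z28: (9,116)-(9,-63) 90.0 | z85.6166: (-6,101)-(-6,-68) 90.0 | z180: (-31,77)-(-30,-76) 90.0
[404. 247. 404. 218.] z28: (-45,-50)-(-42,17) 87.4 | z85.6166: (-57,-55)-(-54,8) 87.4 | z180: (-77,-65)-(-74,-8) 87.4
[402. 207. 400. 247.] z28: (-44,43)-(-55,-50) 83.3 | z85.6166: (-56,33)-(-67,-55) 83.3 | z180: (-76,15)-(-85,-65) 83.3
[384. 210. 390. 182.] z28: (-87,39)-(-70,104) 75.9 | z85.6166: (-96,28)-(-81,90) 75.9 | z180: (-112,11)-(-98,66) 75.9
[405. 204. 406. 232.] z28: (-38,49)-(-38,-15) 89.8 
[... 2521 characters left out ...]
3,288)-(-66,370) 84.8 | z85.6166: (-81,214)-(-75,290) 84.8 | z180: (-95,94)-(-89,158) 84.8
[340. 197. 335. 214.] z28: (-228,127)-(-234,70) 83.3 | z85.6166: (-223,66)-(-230,14) 83.3 | z180: (-217,-34)-(-222,-78) 83.3
[383. 226. 420. 230.] z28: (-130,48)-(-52,47) -0.7 | z85.6166: (-133,-7)-(-62,-8) -0.7 | z180: (-139,-96)-(-78,-97) -0.7
[353. 152. 374. 153.] z28: (-212,288)-(-159,291) 2.9 | z85.6166: (-209,214)-(-161,217) 2.9 | z180: (-204,94)-(-163,96) 2.9
[397. 160. 399. 179.] z28: (-104,270)-(-99,201) 94.2 | z85.6166: (-109,198)-(-105,135) 94.2 | z180: (-119,79)-(-115,25) 94.2
[477. 238. 454. 236.] z28: (63,38)-(18,39) -0.3 | z85.6166: (44,-15)-(2,-15) -0.3 | z180: (13,-103)-(-23,-103) -0.3
```

Request:
{"op": "move_arm", "data": {
  "increments": [
    {"hand": 50,"travel": [0,-2.4,5],"yaw": 0},
    {"hand": 50,"travel": [0,-3,8],"yaw": -0.002},
    {"hand": 50,"travel": [-3,0,4],"yaw": 0},
    {"hand": 50,"travel": [-8,0,1],"yaw": 0},
    {"hand": 50,"travel": [-14,0,0],"yaw": 0},
    {"hand": 50,"travel": [-18,0,0],"yaw": 0},
    {"hand": 50,"travel": [-16,0,0],"yaw": 0},
    {"hand": 50,"travel": [-12,0,0],"yaw": 0},
    {"hand": 50,"travel": [-8,0,0],"yaw": 0},
    {"hand": 50,"travel": [-4,0,0],"yaw": 0}
  ]
}}

```text
t: 30.0
tcp_pos: [0.5647, -0.1551, 0.0948]
eef_rot: [0.697, 0.717, 0.0, 0.0]
ft_force: [0.2, -0.1, -2.8]
finger_gap: 0.764
grasp_force: 67.2
```

Request:
{"op": "move_arm", "data": {
  "increments": [
    {"hand": 50,"travel": [-4,0,0],"yaw": 0},
    {"hand": 50,"travel": [-5,0,0],"yaw": 0},
    {"hand": 50,"travel": [-4,0,0],"yaw": 0},
    {"hand": 50,"travel": [-2,0,0],"yaw": 0},
    {"hand": 50,"travel": [0,0,0],"yaw": 0}
  ]
}}

```text
t: 30.5
tcp_pos: [0.5652, -0.1694, 0.0948]
eef_rot: [0.697, 0.717, 0.0, 0.0]
ft_force: [0.6, -0.2, -3.4]
finger_gap: 0.761
grasp_force: 67.2
```

Run:
```python
from lines import *
b=np.array([.567,-.254])
go((.567-.0022,-.254+.0800,.0772),91.6)
for n in("top","side"): cv2.imwrite(f"pics/{n}10.png",imaging.snapshot(n)[:,:,::-1])
z=bot.read_state()['tcp_pos'][2]-.0492
a=np.radians(-88.4);M=np.array([[np.cos(a),np.sin(a)],[-np.sin(a),np.cos(a)]]); print(M@(bot.read_state()['tcp_pos'][:2]-b))
print("side");lines("side","pics/side10.png",None,(400,530,190,320),b,-88.4,(.028,.038,z+.022),15,(-300,150,-120,150))
```

```text
t 30.5 pos [ 0.5652 -0.1694  0.0948] xang 91.60 tilt [ 0. -0. -1.] F [ 0.6268 -0.16   -3.3728] gap 65.0 grasp 67.2157609462738
no-turn shift [-4.6 -0.5 17.6] yaw 0.000
after-turn shift [-4.6 -0.5 17.6] q [-0.3701  0.6095  1.6594 -0.      0.8727 -0.398 ]
[-0.0849  0.0005]
side
[521. 230. 508. 161.] z28: (156,74)-(160,299) 89.1 | z38: (152,64)-(155,286) 89.1 | z67.5623: (138,35)-(142,248) 89.1
[403. 238. 405. 214.] z28: (-87,19)-(-84,89) 87.8 | z38: (-88,10)-(-85,79) 87.8 | z67.5623: (-92,-17)-(-89,50) 87.8
[404. 214. 404. 187.] z28: (-87,89)-(-86,177) 89.6 | z38: (-88,79)-(-87,166) 89.6 | z67.5623: (-92,49)-(-91,133) 89.6
[427. 191. 423. 209.] z28: (-34,170)-(-45,109) 80.0 | z38: (-36,158)-(-46,99) 80.0 | z67.5623: (-42,126)-(-52,69) 80.0
[507. 241. 480. 238.] z28: (123,39)-(70,39) 0.3 | z38: (119,30)-(67,30) 0.3 | z67.5623: (107,2)-(57,2) 0.3
[433. 211. 440. 184.] z28: (-25,106)-(-5,197) 78.1 | z38: (-27,95)-(-8,185) 78.1 | z67.5623: (-33,65)-(-15,151) 78.1
[491. 284. 509. 242.] z28: (78,-76)-(127,35) 66.3 | z38: (75,-83)-(123,26) 66.3 | z67.5623: (64,-106)-(110,-2) 66.3
[517. 241. 4
[... 2721 characters left out ...]
9,-101)-(49,-101) 0.3
[468. 246. 451. 250.] z28: (44,15)-(8,1) 21.5 | z38: (41,6)-(5,-8) 21.5 | z67.5623: (32,-21)-(-2,-34) 21.5
[442. 249. 428. 241.] z28: (-10,1)-(-37,17) -30.4 | z38: (-12,-8)-(-39,8) -30.4 | z67.5623: (-19,-34)-(-45,-19) -30.4
[424. 257. 424. 242.] z28: (-46,-25)-(-45,15) 88.5 | z38: (-48,-34)-(-47,6) 88.5 | z67.5623: (-53,-59)-(-52,-21) 88.5
[454. 242. 469. 242.] z28: (17,23)-(47,27) 8.2 | z38: (14,14)-(44,18) 8.2 | z67.5623: (6,-13)-(35,-9) 8.2
[490. 242. 494. 270.] z28: (88,32)-(88,-42) 89.9 | z38: (84,23)-(84,-51) 89.9 | z67.5623: (74,-5)-(74,-75) 89.9
[417. 242. 417. 269.] z28: (-59,13)-(-60,-58) 89.4 | z38: (-61,4)-(-62,-66) 89.4 | z67.5623: (-66,-23)-(-66,-90) 89.4
```

Request:
{"op": "move_arm", "data": {
  "increments": [
    {"hand": 50,"travel": [-2,-0.5,0],"yaw": 0},
    {"hand": 50,"travel": [-2.5,0,3],"yaw": 0},
    {"hand": 50,"travel": [0,0,4],"yaw": 0},
    {"hand": 50,"travel": [0,0,4],"yaw": 0},
    {"hand": 50,"travel": [0,0,2],"yaw": 0},
    {"hand": 50,"travel": [0,0,1],"yaw": 0},
    {"hand": 50,"travel": [0,0,0],"yaw": 0}
  ]
}}

```text
t: 31.3
tcp_pos: [0.5648, -0.1737, 0.0806]
eef_rot: [0.697, 0.717, -0.0, -0.0]
ft_force: [-1.1, -0.1, -2.7]
finger_gap: 0.759
grasp_force: 67.2
```

Request:
{"op": "move_arm", "data": {
  "increments": [
    {"hand": 50,"travel": [0,0,1],"yaw": 0},
    {"hand": 50,"travel": [0,0,1],"yaw": 0},
    {"hand": 50,"travel": [0,0,0],"yaw": 0}
  ]
}}

```text
t: 31.6
tcp_pos: [0.5647, -0.1737, 0.0787]
eef_rot: [0.697, 0.717, -0.0, -0.0]
ft_force: [0.1, 0.7, -3.4]
finger_gap: 0.758
grasp_force: 67.2
```

Request:
{"op": "move_arm", "data": {
  "increments": [
    {"hand": 50,"travel": [0,0,0.6],"yaw": 0},
    {"hand": 50,"travel": [0,0,0.5],"yaw": 0},
    {"hand": 50,"travel": [0,0,0],"yaw": 0}
  ]
}}

```text
t: 31.9
tcp_pos: [0.5648, -0.1738, 0.0777]
eef_rot: [0.697, 0.717, -0.0, 0.0]
ft_force: [0.1, -0.2, -2.5]
finger_gap: 0.761
grasp_force: 67.2
```

Request:
{"op": "move_arm", "data": {
  "increments": [
    {"hand": 50,"travel": [0,0,0.5],"yaw": 0},
    {"hand": 50,"travel": [0,0,0],"yaw": 0}
  ]
}}

```text
t: 32.1
tcp_pos: [0.5649, -0.1738, 0.0773]
eef_rot: [0.697, 0.717, 0.0, 0.0]
ft_force: [-0.1, 1.1, -1.4]
finger_gap: 0.764
grasp_force: 67.3
```

Request:
{"op": "move_arm", "data": {
  "increments": [
    {"hand": 50,"travel": [0,0,0.5],"yaw": 0},
    {"hand": 50,"travel": [0,0,0],"yaw": 0}
  ]
}}

```text
t: 32.3
tcp_pos: [0.5649, -0.1738, 0.0772]
eef_rot: [0.697, 0.717, 0.0, 0.0]
ft_force: [-2.0, 1.4, 4.6]
finger_gap: 0.76
grasp_force: 68.0
```

Request:
{"op": "move_arm", "data": {
  "increments": [
    {"hand": 68,"travel": [0,0,0],"yaw": 0},
    {"hand": 74,"travel": [0,0,0],"yaw": 0},
    {"hand": 85,"travel": [0,0,0],"yaw": 0},
    {"hand": 85,"travel": [0,0,0],"yaw": 0},
    {"hand": 85,"travel": [0,0,-5],"yaw": 0},
    {"hand": 85,"travel": [0,0,-20],"yaw": 0},
    {"hand": 85,"travel": [0,0,-25],"yaw": 0},
    {"hand": 85,"travel": [8,0,-15],"yaw": 0},
    {"hand": 85,"travel": [20,-10,-15],"yaw": 0},
    {"hand": 85,"travel": [20,-25,-15],"yaw": 0}
  ]
}}

```text
t: 33.3
tcp_pos: [0.5289, -0.1259, 0.1724]
eef_rot: [0.697, 0.717, 0.0, 0.001]
ft_force: [0.4, 0.0, 1.1]
finger_gap: 0.996
grasp_force: 0.0
```

Request:
{"op": "move_arm", "data": {
  "increments": [
    {"hand": 85,"travel": [5,-40,-10],"yaw": 0},
    {"hand": 85,"travel": [0,-40,0],"yaw": 0},
    {"hand": 85,"travel": [0,-40,0],"yaw": 0},
    {"hand": 85,"travel": [0,-20,0],"yaw": 0},
    {"hand": 85,"travel": [0,0,0],"yaw": 0}
  ]
}}

```text
t: 33.8
tcp_pos: [0.3863, -0.1251, 0.1819]
eef_rot: [0.697, 0.717, -0.0, -0.0]
ft_force: [0.5, 0.0, 0.3]
finger_gap: 0.994
grasp_force: 0.0
```

Run:
```python
from lines import *
b=np.array([.567,-.254])
for n in("top","side","wrist"): cv2.imwrite(f"pics/{n}11.png",imaging.snapshot(n)[:,:,::-1])
s=bot.read_state(); print(s['t'],s['tcp_pos'],s['ft_force'])
S=imaging.camera_params("side");T=imaging.camera_params("top")
print("side");lines("side","pics/side11.png",None,(400,490,210,290),b,-88.4,(.028,.038,.050),18,(-70,80,-120,100))
f=lambda n:cv2.imread(n).astype(int)
# grip in both views
for n,p in(("top",T),("side",S)):
    m=cv2.inRange(cv2.cvtColor(cv2.imread(f"pics/{n}11.png"),cv2.COLOR_BGR2HSV),(0,120,50),(13,255,255)); m[:150]=0;m[300:]=0;m[:,:360]=0;m[:,450:]=0
    c=max(cv2.findContours(m,0,2)[0],key=cv2.contourArea); M_=cv2.moments(c); print(n,cv2.minAreaRect(c)); 
    globals()['c'+n]=(M_['m10']/M_['m00'],M_['m01']/M_['m00'])
q,e=tri(T,ctop,S,cside); a=np.radians(-88.4);M=np.array([[np.cos(a),np.sin(a)],[-np.sin(a),np.cos(a)]]); print('grip',q,e,'rack frame',M@(q[:2]-b))
# castings unmoved
for r in((270,300,350,380),(312,342,410,440)): print(np.abs(f("pics/top11.png")-f("pics/top0.png"))[r[0]:r[1],r[2]:r[3]].mean())
```

```text
33.95 [ 0.3892 -0.1257  0.182 ] [-0.2814  0.5999  0.1978]
side
[457. 231. 518. 237.] z28: (24,54)-(148,53) -0.4 | z38: (21,44)-(143,43) -0.4 | z50: (18,33)-(138,32) -0.4
[478. 238. 485. 280.] z28: (66,40)-(68,-67) 90.9 | z38: (62,31)-(64,-75) 90.9 | z50: (58,20)-(60,-84) 90.9
[423. 217. 445. 219.] z28: (-45,87)-(0,86) -0.3 | z38: (-47,77)-(-2,76) -0.3 | z50: (-49,65)-(-5,64) -0.3
[420. 273. 419. 249.] z28: (-55,-67)-(-54,-7) 89.7 | z38: (-56,-75)-(-56,-15) 89.7 | z50: (-58,-84)-(-58,-26) 89.7
[418. 284. 438. 289.] z28: (-58,-94)-(-22,-100) -9.6 | z38: (-60,-101)-(-24,-107) -9.6 | z50: (-62,-110)-(-27,-116) -9.6
[482. 230. 474. 211.] z28: (76,62)-(64,117) 102.8 | z38: (73,52)-(61,106) 102.8 | z50: (69,41)-(57,94) 102.8
[416. 258. 416. 282.] z28: (-61,-30)-(-62,-89) 89.5 | z38: (-63,-39)-(-63,-96) 89.5 | z50: (-65,-49)-(-65,-105) 89.5
[477. 268. 473. 240.] z28: (55,-41)-(55,31) 89.8 | z38: (52,-49)-(52,22) 89.8 | z50: (48,-59)-(48,11) 89.8
[446. 268. 481. 271.] z28: (-4,-47)-(62,-48) -0.3 | z38: (-7,-55)-(59,-56) -0.3 | z50: (-10,-65)-(55,-66) -0.3
[444. 226. 423. 224.] z28: (-1,66)-(-
[... 293 characters left out ...]
78. 277. 443. 274.] z28: (56,-63)-(-10,-64) 0.3 | z38: (53,-71)-(-13,-72) 0.3 | z50: (49,-81)-(-15,-81) 0.3
[478. 283. 442. 280.] z28: (55,-78)-(-13,-77) -0.3 | z38: (51,-85)-(-15,-85) -0.3 | z50: (48,-95)-(-18,-94) -0.3
[443. 277. 482. 281.] z28: (-10,-71)-(62,-71) 0.1 | z38: (-13,-78)-(59,-78) 0.1 | z50: (-15,-88)-(55,-88) 0.1
[470. 251. 449. 256.] z28: (45,0)-(4,-16) 22.2 | z38: (42,-8)-(2,-25) 22.2 | z50: (38,-19)-(-1,-35) 22.2
top ((392.5355224609375, 222.49745178222656), (29.425031661987305, 8.834633827209473), 85.91438293457031)
side ((411.0, 232.5), (10.0, 17.0), 0.0)
grip [ 0.5664 -0.1776  0.0682] 0.0017168065816231743 rack frame [-0.0764  0.0015]
59.57074074074074
52.33555555555556
```

Run:
```python
from lines import *
f=lambda n:cv2.imread(n).astype(int)
for n in("side10","side11"):
  for r in((285,312,358,388),(342,372,432,464)): print(n,np.abs(f(f"pics/{n}.png")-f("pics/side0.png"))[r[0]:r[1],r[2]:r[3]].mean().round(2))
g=cv2.imread("pics/side11.png",0)[225:285:3,415:485:3]; print(g)
```

```text
side10 18.77
side10 49.89
side11 32.14
side11 37.93
[[108 141  97 131 127 130 126 118 107 105  97  73 101 180 170 168 191 190
  187 186 194 172 130 115]
 [113 137 119 139 131 133 132 132 133 133 131  86  76 102 102 177 191 188
  187 186 194 192 161 125]
 [116 146 155 137 131 134 132 132 132 133 131  94 111  96 124 169 180 171
  181 183 193 192 186 175]
 [122 144 157 126 130 134 132 148 156 158 159 118  90  90  90  94 100  99
   99  98 103 111 117 119]
 [112 146 155 129 131 130 150 159 162 165 166 122  94 139 153 138 116 109
  106  99  92 100 101  94]
 [ 95 145 156 129 127 134 152 159 163 164 165  94  97 162 165 164 161 155
  134 134  81 105 186 178]
 [ 83 136 156 125 129 113 137 150 157 161 153  94 107 166 165 164 162 158
  149 134  82 112 169 182]
 [111 128 150 129 132 106 114 123 134 141 114  96 133 156 157 156 155 153
  150 133  88 118 167 173]
 [110 131  96 130 131 132 107 112 115 118  89  96 123 128 129 129 126 123
  119 134  96 116 143 182]
 [110 132  91 137 131 134 135 125 105 107  93  97 115 117 117 116 115 126
  134 135 112 110 131 177]
 [111 132 101 135 132 133 136 134 134 
[... 272 characters left out ...]
85 104 130 133 133 136 135 118  96 113 135 134 137 135 135 135 136
  136 137 137  82 115 175]
 [125 185  99  97 100 106 112 109  93  98 134 138 130 131 135 136 135 134
  137 137 136  84 117 177]
 [125 185 109  98  99  98  99  97  92  97  97  99 100 101 100 103 110 108
  112 124 138 131 123 174]
 [127 186 159 127 115 106 108 105  96  98 106  96  98  98  96  98  97  97
   98  99  98  99 111 150]
 [124 165 105 108 111 113 118 106  99 129 135 132 132 128 117 109 111 107
  100 103 104  98 130 135]
 [127 189 138 137 137 133 131  94  99 110 106 104 105 108 111 113 118 129
  134 136 136 132 134 135]
 [127 189 138 138 141 137 130  96 113 136 126 137 137 136 136 136 133 118
  114 111 107 104 105 109]]
```

Request:
{"op": "move_arm", "data": {
  "increments": [
    {"hand": 85,"travel": [0,0,-30],"yaw": 0},
    {"hand": 85,"travel": [20,0,-40],"yaw": 0},
    {"hand": 85,"travel": [45,0,-30],"yaw": 0},
    {"hand": 85,"travel": [45,0,0],"yaw": 0},
    {"hand": 85,"travel": [45,0,0],"yaw": 0},
    {"hand": 85,"travel": [45,0,0],"yaw": 0},
    {"hand": 85,"travel": [45,0,0],"yaw": 0},
    {"hand": 85,"travel": [45,0,0],"yaw": 0},
    {"hand": 85,"travel": [20,0,0],"yaw": 0},
    {"hand": 85,"travel": [0,0,0],"yaw": 0}
  ]
}}

```text
t: 34.95
tcp_pos: [0.38, 0.1835, 0.2793]
eef_rot: [0.696, 0.718, 0.0, -0.0]
ft_force: [-0.5, -0.0, 0.0]
finger_gap: 0.997
grasp_force: 0.0
```

Run:
```python
from lines import *
a=cv2.imread("pics/top0.png",0); t=cv2.cvtColor(imaging.snapshot("top"),cv2.COLOR_RGB2GRAY); cv2.imwrite("pics/t12.png",t)
for c in((363,285),(424,326)):
    x,y=c; tpl=a[y-16:y+16,x-16:x+16]; r=cv2.matchTemplate(t[y-30:y+30,x-30:x+30],tpl,cv2.TM_CCOEFF_NORMED); print(c,cv2.minMaxLoc(r)[1],np.array(cv2.minMaxLoc(r)[3])-14)
s=bot.read_state(); print(s['t'],s['tcp_pos'],s['ft_force'])
```

```text
(363, 285) 0.9914847612380981 [0 0]
(424, 326) 0.9941030740737915 [0 0]
35.0 [0.38   0.1821 0.2793] [-1.1824  0.2983 -0.3109]
```

The egg and acorn have not moved, and the tray with the pear is seated in the rack. I'm handing in.

```bash
python3 -c "
from bench import bot
print(bot.hand_in())"
```

```text
the job is handed in; nothing more can be done
None
```

The job is handed in at about 35 s: the tray with the pear in it is flat between the guides of the rack's lower tier, the spray cap was pressed fully down and came back up, and the egg and acorn are where they were; hand-in returned no verdict.

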